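# Move the free-swinging bench lamp past the opened phone to the other stand

## Robot

A 6-joint arm with a two-finger parallel gripper is mounted at the origin on the work surface. World frame = base frame: x ahead of the robot, y to its left, z up, the work surface at z = 0. Lengths are in mm, angles in rad, forces in N, time in s.
With the tool pointing down it reaches from about 300 to 775 mm from the base axis. Payload 14.6 kg.
Tool frame: the origin (TCP) lies between the finger pads; the fingertips stand manip.nose_length ahead of it and the grasp point (between the pads) lies 11 mm behind it (manip.nose_length is the distance from the TCP to the fingertips, in mm); z points along the fingers, y is the line along which they close (so a half turn about z gives the same grasp; the last joint's range is limited). The gripper opens to 94 mm and grips with 3 to 60 N. Pads are 16 mm wide; open, the fingers measure 119 mm over their backs; the gripper's body (75 mm by 177 mm) begins 78 mm behind the grasp point.
Start: joints at [-1.372, 0.3, 1.521, -0, 1.321, -0.067], TCP at [144.468, -530.677, 213.446] pointing down, gripper open.
Joint ranges: [-3.03, 3.03], [-0.79, 2.21], [0.23, 2.52], [-1.04, 4.18], [0, 3.07], [-2.55, 2.55]. Speed limits (rad/s): [2.22, 2.22, 2.57, 3.14, 3.14, 3.14].

## Interface

Orientations are given as [roll, pitch, yaw] about the fixed x, y, z axes, in that order (R = Rz(yaw) Ry(pitch) Rx(roll)).
In Python, from cell import manip, cams, job gives the robot as it stands.
- The arm moves only by the tool jog_arm, never from a script. Its argument "commands" is a list of rows, each an object of numbers: "dx", "dy", "dz": the shift along the tool's x, y, z each as a share of 40 mm, from -1 to 1; "ax", "ay", "az": the turn, a rotation vector about the tool's x, y, z each as a share of 10 degrees, from -1 to 1; "gripper": the closure, from 0 (fully open) to 1 (shut). A call has 1 to 10 rows; each row shifts and turns the commanded pose from where the row before left it, along the tool's axes as they then stand; what a row does not reach is not made up. A row lasts 1/8 s, in which the tool goes at most 62.5 mm and 10.7 degrees, less where a joint would pass 70% of its speed; a pose out of reach is approached as far as the arm can. A call with a number of a shift or a turn outside -1 to 1 is refused whole. A call with a gripper value outside its range is refused whole. The fingers move at their own pace and stop on an object; "squeeze" is the grip in N (left out, the last holds). Time passes only in rows, so rows that do not move let the fingers close. It gives the time, the measured TCP pose, the force, the opening and the grip force at its end, in the units of the state.
- manip.read_state(): the state, without advancing time (a new reading comes with each control period).
- cams.camera(name): name is "scene" or "top" or "wrist"; returns a dict with "image" (400x640x3 uint8, red, green, blue), "fx", "fy", "cx", "cy" (pixels), "world_to_cam" (4x4, takes a point from world to camera coordinates). Camera axes: x right, y down, z forward; pixel columns grow to the right and rows downward; lengths in mm; the calibration is good to about 2 mm. A picture is of the moment at which its call begins. There is no depth.
- job.sign_off(): hands the job in; it is judged then, once.
The state is a dict: "clock": time; "joints": joint angles; "qd": joint speeds; "effort": joint torques, N m; "eef_pos": TCP position; "eef_rot": TCP orientation; "wrist_force": force on the tool from outside, world axes, zero at the start; "moment": the same for the moment, N m; "finger_gap": finger opening in mm; "finger_force": force on a finger pad.
Only numpy, scipy, OpenCV 4.12 (cv2) and the standard library are available. Lean on these libraries where they do the work, as an engineer would, in place of code of your own. Each camera call takes 0.05 s, during which the arm holds its last target. There are 200 camera calls.

## Task

Take the counterbalanced bench lamp by its grip block out of the parking stand it is in and hold it over the opened phone, lifted clear of the bench and with its mast kept upright, for a good 6 seconds in one go. Then carry it to the other, empty stand, slide its stem into that fork, set the base down gently and let go, with the stem standing in the fork. The mast's tilt lock is gone, so it falls over unless you keep balancing it: never let it topple, keep the base about level, touch nothing of the mast with the gripper or arm, and leave the other things on the bench alone.

Things in the scene. Friction and masses are not known exactly. Their poses are not given: they have to be found in the camera images.
- lamp: Lamp base, loose. Origin: underside of its grey plate (285 x 80 x 10 mm, x = -110 to +175 mm), straight below the grip block. +x points from the grip block to the mast and is the pivot axis; at the start it points into the fork, away from the robot within 0.15 rad. Base 0.6 kg, whole lamp 0.79 kg (nominal, varies some 15 %), centre of mass about under the grip block.
- grip (a point): Centre of the lamp's black grip block, 55 mm above the underside of the base: the place to grip. The block is 36 mm (lamp x) by 30 mm (lamp y), its top 72 mm above the underside; fingers best close along the lamp's y. Behind it, centred at lamp x = -80 mm, is a dark ballast block 50 x 70 mm, top at 35 mm.
- pivot (a point): Pivot of the mast, at lamp x = 140 mm, 115 mm above the underside of the base. It sits in an aluminium yoke: two uprights, 24 mm wide, at lamp x = 110 and 170 mm, top at 128 mm. Axes as the lamp's.
- mast: Mast, turning freely about lamp x, stops at 0.4 rad either side. Origin on the pivot, z up along the stem (12 mm diameter, 60 mm below to 150 mm above the pivot). Leaning positive (about +x) takes its top to lamp -y. Nominal 0.194 kg (varies 15 %), centre of mass 8.5 mm above the pivot, inertia about it 0.00244 kg m2, spring to square with the base 0.0082 N m/rad, damping 0.0005 N m s/rad.
- stem (a point): Point on the stem's axis 110 mm above the pivot, the height at which it goes through the forks. Motion of the mast, with T its lean from vertical, R the base's roll about lamp x, A (m/s2) the pivot's acceleration along lamp +y: T'' = 6.6 T - 3.3 (T - R) + 0.67 A. Left alone T grows e-fold in about 0.55 s; rolling the base the other way by more than T brings it back.
- shade (a point): Centre of the white round shade, 80 mm diameter, 30 mm high, on the stem's axis 165 mm above the pivot; its axes are the mast's. At the mast's other end a steel ball of 40 mm diameter, centred 75 mm below the pivot, is its counterweight.
- stand_a: Fixed stand in which the lamp is parked at the start. Origin on the bench straight below the slot's middle. Foot plate 70 x 110 x 12 mm at x = 65 to 135 mm, post 16 x 30 mm at x = 100 mm. It carries a flat aluminium fork, 10 mm thick, 220 to 230 mm above the bench, its slot open towards the stand's -x (towards the robot).
- stand_a_slot (a point): Middle of stand_a's slot, 225 mm above the bench; x points into the slot, y across. The slot is 20 mm wide and straight from x = -19 to +18 mm (closed end); before it a mouth flares to 65 mm at x = -50 mm, where the fork ends. At the start the stem is in the middle of the slot and leans lightly on one side of it.
- stand_b: The other, empty stand, the same shape as stand_a, origin likewise. The lamp is to be parked here in the same way as it was in stand_a.
- stand_b_slot (a point): Middle of stand_b's slot, as for stand_a. The lamp is parked when its stem is within some 12 mm of here with the base standing on the bench.
- phone: Opened phone lying flat between the stands on a blue mat, loose, 146 x 72 mm, 11 mm high with its parts; origin centre of underside. Over the phone means the mast's pivot above its middle, within 40 mm; the base's underside then has to be 20 mm or more above the bench to clear it. In a fork the lamp can be lifted by up to 80 mm before the yoke meets the fork.
- spray: Blue spray bottle, loose bystander, 54 mm diameter, 150 mm high, origin centre of underside.
- parts_tray: Clear divided parts tray, loose bystander, 110 x 150 x 30 mm, origin centre of underside.
- driver: Screwdriver lying on the bench, loose bystander, 150 mm long along its x.
Things that resemble listed ones, but are neither listed nor needed, are in the scene too. What is shaped like the stand_b but orange is not meant.

How it is judged (in metres and radians):
On the way, in this order (a step that is already met when the one before it is completed fails the run):
1. the lamp is lifted off the bench and out of the first stand (height (world z) of lamp above 0.012 m and horizontal distance between mast and stand_a above 0.065 m), for 0.1 s.
2. the lamp is held over the opened phone (pivot within 60 mm of its middle), lifted at least 12 mm, the mast upright within 0.13 rad and touched by nothing, for 5 s in one go (horizontal distance between mast and phone below 0.06 m and height (world z) of lamp above 0.012 m and angle between mast's own z axis and vertical below 0.13 rad and contact force between mast and anything else below 0.1 N), for 5 s.
At the end, for the whole second after the job is handed in: The lamp stands flat and at rest on the bench (underside within 5 mm), released, with its stem inside the slot of the second stand (stem within 19 mm of the slot's middle along it and 12 mm across it, at the fork's height) and the mast upright within 0.15 rad (x of stem in the frame of stand_b_slot between -0.019 and 0.019 m and y of stem in the frame of stand_b_slot between -0.012 and 0.012 m and height (world z) of lamp below 0.005 m and angle between lamp's own z axis and vertical below 0.05 rad and angle between mast's own z axis and vertical below 0.15 rad and linear speed of lamp below 0.03 m/s and angular speed of mast below 0.15 rad/s); the robot touches nothing.
It fails at once if the mast topples (leans more than 0.3 rad) or the base is tipped by more than 0.35 rad (angle between mast's own z axis and vertical above 0.3 rad or angle between lamp's own z axis and vertical above 0.35 rad).
It fails at once if the gripper or arm touches the mast (contact force between any of the fingers, the arm and mast above 0.3 N).
It fails at once if the mast is slammed against something (over 12 N) (contact force between mast and anything else above 12 N).
It fails at once if the lamp is flung or dropped (faster than 0.5 m/s) (linear speed of lamp above 0.5 m/s).
It fails at once if the phone is moved by more than 10 mm, or another thing on the bench by more than 20 mm (distance of phone from where it was at the start of the episode above 0.01 m or distance of any of spray, parts_tray, driver from where it was at the start of the episode above 0.02 m).
It also fails if it takes over 72 s, if anything falls off the work surface, if the arm or the gripper's body presses on something with over 40 N, if the wrist force passes 120 N, or if a joint passes its speed limit or range.

## Working session

There is one attempt and no reset: what is moved stays moved. The work goes in short steps, Python scripts to look and compute and a tool call to move; the robot and the scene stay as the last step left them, time stands still between calls to the robot, and variables do not carry over. Pictures are saved under pics/ and viewed, at most 10 in all, crops included, and the job is handed in when it is done.

Besides the shell and the picture viewer there is one more tool, called after ">>>" by a JSON object that holds its "op" and its "data", one argument or row to a line. jog_arm: Moves the arm, as the interface text tells. Shift numbers are shares of 40 mm and turn numbers shares of 10 degrees, none past 1 either way. Its arguments: {"type":"object","properties":{"commands":{"type":"array"},"squeeze":{"type":"number"}},"required":["commands"]}

```bash
ls; mkdir -p pics
python3 - <<'E'
from cell import manip,cams,job
import cv2,json,numpy as np
print(manip.read_state(), manip.nose_length)
for n in ("scene","top"):
    c=cams.camera(n); cv2.imwrite(f"pics/{n}0.png",c["image"][:,:,::-1])
    print(n,c["fx"],c["fy"],c["cx"],c["cy"],np.round(c["world_to_cam"],4).tolist())
E
```

```text
pics
{'clock': 0.0, 'joints': array([-1.37158301e+00,  3.00479191e-01,  1.52159005e+00,  8.58685307e-07,
        1.32072190e+00, -6.66094655e-02]), 'qd': array([-0.00113417, -0.00034358,  0.00048927, -0.0002801 , -0.00028301,
        0.00067418]), 'effort': array([-9.06270907e-04, -5.31805301e+01, -3.52737021e+01,  7.06948643e-02,
        2.43975531e-02, -7.58648594e-05]), 'eef_pos': array([ 144.42689414, -530.42547899,  212.87809946]), 'eef_rot': array([-3.14039687e+00, -8.06019927e-05,  2.65822519e-01]), 'wrist_force': array([-0.55590666, -0.03635987,  0.86198892]), 'moment': array([ 0.02684188, -0.01987186, -0.00656012]), 'finger_force': 0.0, 'finger_gap': 94.25577262557859} 8.0
scene 392.0379146533144 392.0379146533144 321.9673398613509 200.09496371491622 [[-0.8121, 0.5834, -0.0086, 362.1197], [0.3578, 0.4864, -0.7971, -23.1695], [-0.4609, -0.6504, -0.6038, 1609.1634], [0.0, 0.0, 0.0, 1.0]]
top 510.8313630441383 510.8313630441383 322.2274940979789 189.4803916834919 [[0.0207, -0.9998, 0.0018, 29.0461], [-0.9967, -0.0208, -0.0781, 442.5832], [0.0781, -0.0002, -0.9969, 1953.1479], [0.0, 0.0, 0.0, 1.0]]
```

View pics/scene0.png

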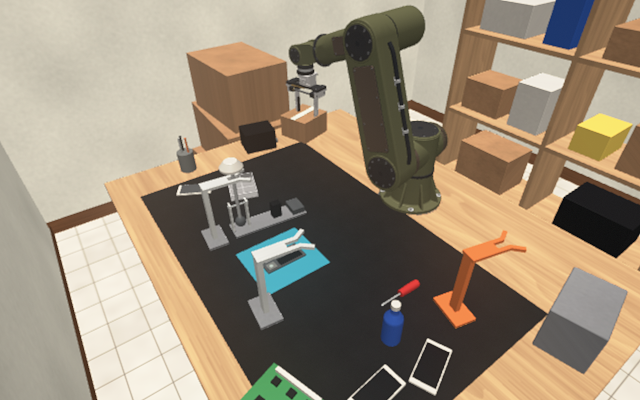

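View pics/top0.png

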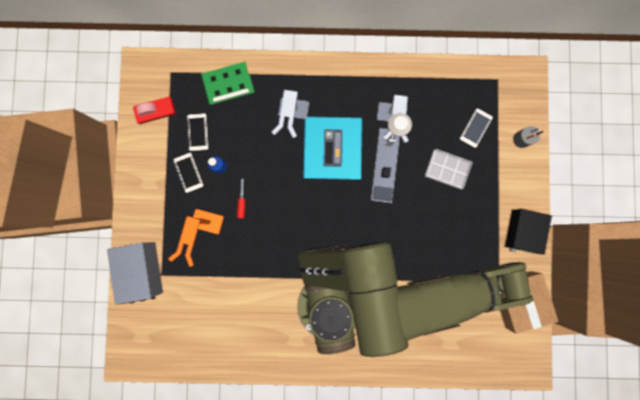

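The scene view shows the lamp in its grey stand at about (235,200), the phone on the mat at (285,260), grey stand B at (265,270) and the orange decoy at right. In the top view the lamp is at (388,160), the phone at (333,148) and stand B's fork at (287,112). I'll enlarge both.

Run:
```python
import cv2
t=cv2.imread("pics/top0.png")[80:210,265:425]; cv2.imwrite("pics/tc.png",cv2.resize(t,None,fx=4.6,fy=4.6,interpolation=cv2.INTER_CUBIC))
t=cv2.imread("pics/scene0.png")[150:330,170:340]; cv2.imwrite("pics/sc.png",cv2.resize(t,None,fx=3.3,fy=3.3,interpolation=cv2.INTER_CUBIC))
```

```text
(no output)
```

View pics/tc.png

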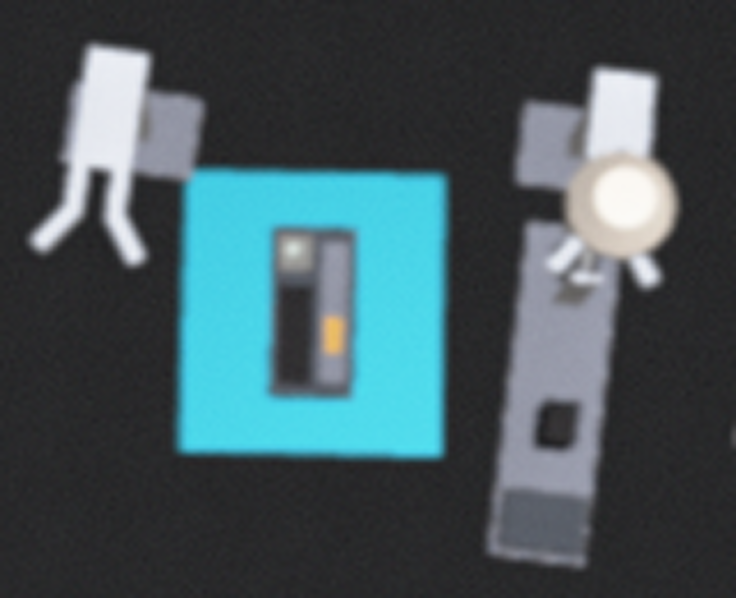

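View pics/sc.png

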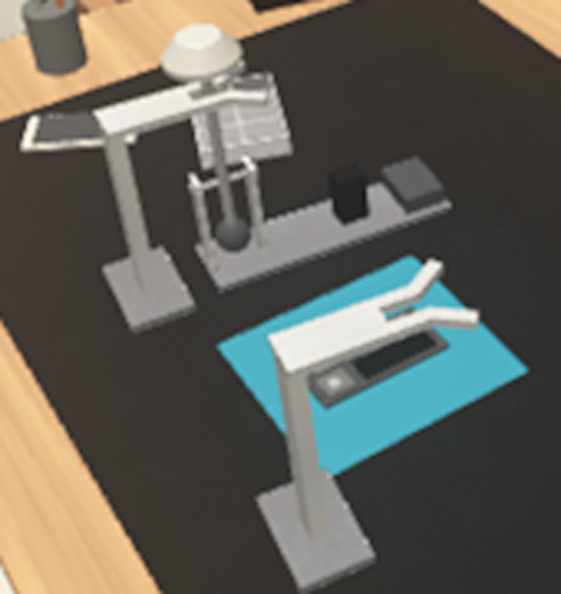

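The crops give the fork's closed end and prong tips, the base plate corners, the grip block and the phone corners. I'll fit poses from both views.

```bash
cat > h.py <<'E'
import numpy as np
from scipy.optimize import least_squares
CAL={"scene":(392.038,321.967,200.095,np.array([[-0.8121,0.5834,-0.0086,362.1197],[0.3578,0.4864,-0.7971,-23.1695],[-0.4609,-0.6504,-0.6038,1609.1634]])),
"top":(510.831,322.227,189.480,np.array([[0.0207,-0.9998,0.0018,29.0461],[-0.9967,-0.0208,-0.0781,442.5832],[0.0781,-0.0002,-0.9969,1953.1479]]))}
def proj(n,p):
    f,cx,cy,M=CAL[n]; q=np.atleast_2d(p)@M[:,:3].T+M[:,3]
    return np.c_[f*q[:,0]/q[:,2]+cx,f*q[:,1]/q[:,2]+cy]
T=lambda u,v:(265+u/4.6-.4,80+v/4.6-.4); S=lambda u,v:(170+u/3.3-.35,150+v/3.3-.35)
def fit(obs,x0,z=False):
    # obs: (view,px,local xyz)
    def w(x,l):
        c,s=np.cos(x[2]),np.sin(x[2]); return np.array([x[0]+c*l[0]-s*l[1],x[1]+s*l[0]+c*l[1],l[2]+(x[3] if z else 0)])
    r=lambda x:np.concatenate([proj(n,w(x,l))[0]-p for n,p,l in obs])
    o=least_squares(r,x0+([0] if z else []),x_scale=[100,100,.3]+([50] if z else []),loss="soft_l1"); return o.x,o.fun.reshape(-1,2)
E
python3 - <<'E'
from h import *
np.set_printoptions(precision=2,suppress=True)
B=[("top",T(106,168),(18,0,230)),("top",T(86,260),(-50,0,230)),("top",T(72,82),(135,55,12)),("top",T(204,98),(135,-55,12)),("top",T(190,182),(65,-55,12)),
("scene",S(388,314),(18,0,230)),("scene",S(257,497),(135,-55,12)),("scene",S(375,553),(135,55,12)),("scene",S(303,587),(135,55,0)) ]
B[6:]=[("scene",S(303,579),(135,55,12)),("scene",S(375,546),(65,55,12)),("scene",S(257,497),(135,-55,12))]
A=[("top",T(523,101),(135,55,12)),("top",T(516,186),(65,55,12)),
("scene",S(133,321),(135,55,12)),("scene",S(192,298),(65,55,12)),("scene",S(103,268),(135,-55,12))]
L=[("top",T(527,220),(175,40,10)),("top",T(488,555),(-110,40,10)),("top",T(587,567),(-110,-40,10)),
("scene",S(222,280),(175,40,10)),("scene",S(450,203),(-110,40,10))]
P=[("top",T(*p),l) for p,l in zip([(273,228),(356,230),(352,397),(270,394)],[(73,36,8),(73,-36,8),(-73,-36,8),(-73,36,8)])]
for n,o,x0 in(("B",B,[600,100,0]),("A",A,[600,-150,0]),("L",L,[450,-150,0]),("P",P,[500,0,0])):
    for z in (False,True):
        if n=="P" and z: continue
        x,f=fit(o,x0,z); print(n,x,"res",f.ravel())
x,f=fit([("top",T(556,421),(0,0,72)),("scene",S(349,176),(0,0,72))],[450,-150,0],True);print("grip",x,f.ravel())
E
```

```text
B [660.97 168.64  -0.13] res [-0.73 -0.08  0.65 -0.96  1.03 -0.18  0.07  0.37  0.47 -0.47 -0.41 -0.87
  0.26  1.54  1.29  1.4   0.65 -1.28]
B [660.96 168.67  -0.13   0.18] res [-0.74 -0.08  0.64 -0.96  1.02 -0.19  0.06  0.36  0.46 -0.48 -0.4  -0.92
  0.26  1.51  1.3   1.37  0.65 -1.31]
A [ 654.01 -221.67   -0.07] res [ 0.47  0.04  0.52 -0.91  0.48  1.07  1.86  0.62 -0.44 -0.82]
A [ 654.06 -220.74   -0.07    2.38] res [ 0.26 -0.11  0.33 -1.04  0.48  0.75  1.89  0.28 -0.49 -1.14]
L [ 511.46 -203.37   -0.11] res [ 0.7   0.19  0.54 -0.42 -0.43 -0.43  0.06  1.1   1.31 -0.64]
L [ 511.45 -203.05   -0.11    1.2 ] res [ 0.64  0.14  0.5  -0.43 -0.46 -0.44  0.06  0.9   1.34 -0.85]
P [607.98   1.23  -0.  ] res [-0.15 -0.44  0.21 -0.43  0.3   0.33 -0.38  0.54]
grip [ 513.78 -199.71   -0.     -6.02] [ 0.22 -0.32  0.4   0.04]
```

>>> {"op": "jog_arm", "data": {
  "commands": [
    {"az": 0.7},
    {"az": 0.7},
    {"az": 0.7},
    {"dx": 0.32,"dy": -0.35},
    {"dx": 0.64,"dy": -0.7},
    {"dx": 0.64,"dy": -0.7},
    {"dx": 0.64,"dy": -0.7},
    {"dx": 0.64,"dy": -0.7},
    {"dx": 0.64,"dy": -0.7},
    {"dx": 0.64,"dy": -0.7}
  ]
}}

```text
schema error: expected keys dx, dy, dz, ax, ay, az, gripper
```

```bash
python3 -c "
from cell import manip
s=manip.read_state();print(s['clock'],s['eef_pos'],s['eef_rot'],s['qd'])"
```

```text
0.1 [ 144.41910316 -530.46593645  212.94211228] [-3.14052616e+00 -5.03661233e-05  2.65823306e-01] [-7.61786714e-04 -1.45789429e-03 -9.38106838e-04 -5.98548134e-05
 -1.94257297e-04  4.47503944e-04]
```

All keys are needed.

>>> {"op": "jog_arm", "data": {
  "commands": [
    {"dx": 0,"dy": 0,"dz": 0,"ax": 0,"ay": 0,"az": 0.7,"gripper": 0},
    {"dx": 0,"dy": 0,"dz": 0,"ax": 0,"ay": 0,"az": 0.7,"gripper": 0},
    {"dx": 0,"dy": 0,"dz": 0,"ax": 0,"ay": 0,"az": 0.7,"gripper": 0},
    {"dx": 0.32,"dy": -0.35,"dz": 0,"ax": 0,"ay": 0,"az": 0,"gripper": 0},
    {"dx": 0.64,"dy": -0.7,"dz": 0,"ax": 0,"ay": 0,"az": 0,"gripper": 0},
    {"dx": 0.64,"dy": -0.7,"dz": 0,"ax": 0,"ay": 0,"az": 0,"gripper": 0},
    {"dx": 0.64,"dy": -0.7,"dz": 0,"ax": 0,"ay": 0,"az": 0,"gripper": 0},
    {"dx": 0.64,"dy": -0.7,"dz": 0,"ax": 0,"ay": 0,"az": 0,"gripper": 0},
    {"dx": 0.64,"dy": -0.7,"dz": 0,"ax": 0,"ay": 0,"az": 0,"gripper": 0},
    {"dx": 0.64,"dy": -0.7,"dz": 0,"ax": 0,"ay": 0,"az": 0,"gripper": 0}
  ],
  "squeeze": 40
}}

```text
clock: 1.35
eef_pos: [329.5, -364.4, 213.4]
eef_rot: [-3.141, -0.0, -0.097]
wrist_force: [0.1, -1.0, -0.0]
finger_gap: 93.8
finger_force: 0.0
```

```bash
python3 -c "
from cell import manip
s=manip.read_state();print(s['clock'],s['eef_pos'],s['eef_rot'],s['qd'])"
```

```text
1.35 [ 329.54417806 -364.35083952  213.42331073] [-3.14142565e+00 -3.24345361e-05 -9.68087439e-02] [ 0.61521348 -0.0193699   0.02421278  0.00221744 -0.0056182   0.61107685]
```

>>> {"op": "jog_arm", "data": {
  "commands": [
    {"dx": 0.64,"dy": -0.69,"dz": 0,"ax": 0,"ay": 0,"az": 0,"gripper": 0},
    {"dx": 0.64,"dy": -0.69,"dz": 0,"ax": 0,"ay": 0,"az": 0,"gripper": 0},
    {"dx": 0.64,"dy": -0.69,"dz": 0,"ax": 0,"ay": 0,"az": 0,"gripper": 0},
    {"dx": 0.64,"dy": -0.69,"dz": 0,"ax": 0,"ay": 0,"az": 0,"gripper": 0},
    {"dx": 0.64,"dy": -0.69,"dz": 0,"ax": 0,"ay": 0,"az": 0,"gripper": 0},
    {"dx": 0.64,"dy": -0.69,"dz": 0,"ax": 0,"ay": 0,"az": 0,"gripper": 0},
    {"dx": 0.31,"dy": -0.31,"dz": 0,"ax": 0,"ay": 0,"az": 0,"gripper": 0},
    {"dx": 0,"dy": 0,"dz": 0,"ax": 0,"ay": 0,"az": 0,"gripper": 0}
  ]
}}

```text
clock: 2.35
eef_pos: [511.5, -205.1, 213.2]
eef_rot: [-3.141, 0.001, -0.098]
wrist_force: [0.0, -0.6, -0.6]
finger_gap: 93.7
finger_force: 0.0
```

Run:
```python
from cell import manip,cams
import cv2,numpy as np
s=manip.read_state();print(s['clock'],s['eef_pos'],s['eef_rot'],s['joints'])
c=cams.camera("wrist"); cv2.imwrite("pics/w1.png",c["image"][:,:,::-1])
print(c["fx"],c["cx"],c["cy"],np.round(c["world_to_cam"],4).tolist(), np.linalg.inv(c["world_to_cam"])[:3,3])
```

```text
2.35 [ 511.49662306 -205.10950867  213.15230901] [-3.14144762e+00  5.93899843e-04 -9.77547798e-02] [-4.47797784e-01  3.02932092e-01  1.51775887e+00 -6.95849955e-05
  1.32150931e+00  1.22077055e+00]
315.07026846768366 321.8701337330883 198.67051252814196 [[-0.0992, -0.9951, -0.0006, -152.613], [-0.9681, 0.0964, 0.2311, 489.8732], [-0.2299, 0.0235, -0.9729, 512.103], [0.0, 0.0, 0.0, 1.0]] [ 576.85844289 -211.11996453  384.93983257]
```

View pics/w1.png

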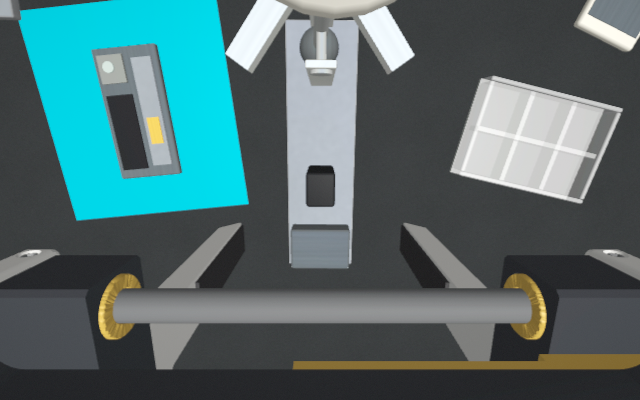

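The wrist view shows the grip block at about columns 307–335, rows 167–206, with the plate centred on column ~321. The gripper is therefore laterally aligned. I'll check x and the fork/stem side numerically, with an enlarged crop for the shade pixels.

Run:
```python
import numpy as np,cv2
from h import proj
M=np.array([[-0.0992,-0.9951,-0.0006,-152.613],[-0.9681,0.0964,0.2311,489.8732],[-0.2299,0.0235,-0.9729,512.103]])
def pw(p): q=M[:,:3]@p+M[:,3]; return np.round([321.87+315.07*q[0]/q[2],198.67+315.07*q[1]/q[2]],1)
g=np.array([512.,-204.5,0]);c,s=np.cos(-.1),np.sin(-.1)
L=lambda x,y,z:g+[c*x-s*y,s*x+c*y,z]
for n,p in {"top far L":(18,15,72),"top near R":(-18,-15,72),"bot far":(18,0,10),"ballast near":(-105,-35,35),"ballast far":(-55,0,35),"plate near R":(-110,-40,10),"plate far L":(175,40,10),"yoke":(110,0,128)}.items(): print(n,pw(L(*p)))
im=cv2.imread("pics/w1.png"); b=im[150:220,295:345].mean(2)
print("rows@321",b[:,26].astype(int).tolist()); 
t=cv2.imread("pics/top0.png"); print("shade top px",proj("top",L(140,0,265)),proj("top",L(140,0,295)))
for v in range(114,136,3): print(v,[tuple(int(k) for k in t[v,u][::-1]) for u in range(386,416,4)])
s_=cv2.imread("pics/scene0.png");pp=proj("scene",L(140,0,280))[0];print(pp)
for v in range(154,186,3): print(v,[tuple(int(k) for k in s_[v,u][::-1]) for u in range(214,252,5)])
```

```text
top far L [306.9 172.3]
top near R [336.5 207.1]
bot far [322.  164.5]
ballast near [350.9 269. ]
ballast far [321.9 229.5]
plate near R [353.  263.9]
plate far L [284.9  19.1]
yoke [322.   63.3]
rows@321 [194, 195, 196, 196, 196, 195, 195, 195, 194, 195, 195, 194, 195, 194, 194, 120, 41, 28, 30, 24, 27, 28, 29, 41, 56, 70, 72, 73, 73, 72, 71, 71, 71, 71, 72, 70, 70, 71, 69, 69, 68, 67, 67, 67, 67, 67, 65, 64, 65, 65, 65, 64, 65, 63, 62, 51, 80, 183, 193, 194, 194, 195, 196, 197, 196, 196, 196, 195, 196, 195]
shade top px [[398.98554819 124.08902879]] [[400.34416802 122.24541757]]
114 [(146, 149, 163), (131, 133, 141), (203, 201, 200), (203, 192, 183), (208, 198, 190), (141, 135, 133), (42, 43, 45), (39, 40, 41)]
117 [(148, 150, 165), (169, 164, 164), (197, 187, 177), (244, 239, 232), (247, 242, 236), (220, 209, 198), (84, 79, 77), (39, 40, 39)]
120 [(128, 129, 139), (193, 183, 173), (226, 219, 207), (251, 248, 243), (250, 248, 243), (246, 242, 236), (174, 165, 156), (39, 39, 42)]
123 [(52, 51, 51), (193, 183, 175), (233, 228, 221), (251, 248, 244), (251, 248, 244), (249, 246, 241), 
[... 1410 characters left out ...]
), (60, 55, 50)]
172 [(55, 52, 49), (71, 66, 60), (207, 197, 182), (220, 210, 194), (175, 167, 154), (146, 141, 132), (73, 68, 65), (110, 106, 102)]
175 [(65, 59, 53), (64, 57, 52), (80, 76, 71), (228, 225, 215), (153, 150, 144), (151, 147, 141), (119, 115, 110), (117, 113, 109)]
178 [(93, 88, 83), (232, 229, 222), (239, 236, 230), (148, 144, 138), (154, 151, 144), (244, 243, 237), (231, 229, 222), (230, 228, 219)]
181 [(236, 234, 227), (235, 233, 226), (235, 233, 226), (240, 238, 232), (181, 178, 170), (158, 154, 148), (157, 154, 147), (149, 146, 138)]
184 [(235, 233, 227), (234, 232, 225), (171, 168, 159), (162, 159, 152), (122, 119, 115), (186, 181, 176), (185, 180, 175), (179, 174, 170)]
```

>>> {"op": "jog_arm", "data": {
  "commands": [
    {"dx": 0,"dy": 0,"dz": 0.9,"ax": 0,"ay": 0,"az": 0,"gripper": 0},
    {"dx": 0,"dy": 0,"dz": 0.9,"ax": 0,"ay": 0,"az": 0,"gripper": 0},
    {"dx": 0,"dy": 0,"dz": 0.9,"ax": 0,"ay": 0,"az": 0,"gripper": 0},
    {"dx": 0,"dy": 0,"dz": 0.9,"ax": 0,"ay": 0,"az": 0,"gripper": 0},
    {"dx": 0,"dy": 0,"dz": 0.4,"ax": 0,"ay": 0,"az": 0,"gripper": 0},
    {"dx": 0,"dy": 0,"dz": 0.18,"ax": 0,"ay": 0,"az": 0,"gripper": 0.3},
    {"dx": 0,"dy": 0,"dz": 0,"ax": 0,"ay": 0,"az": 0,"gripper": 0.5}
  ],
  "squeeze": 40
}}

```text
clock: 3.28
eef_pos: [511.5, -206.3, 46.9]
eef_rot: [3.141, -0.001, -0.101]
wrist_force: [0.4, 0.7, -0.0]
finger_gap: 77.3
finger_force: 0.0
```

```bash
cat > m.py <<'E'
import numpy as np,cv2,json,sys
from h import proj
from scipy.optimize import least_squares
from scipy.spatial.transform import Rotation as Ro
ZR=150.
def shade(im,pp):
    # centroid of warm-white blob near predicted pixel
    a=im.astype(int); u0,v0=int(pp[0])-26,int(pp[1])-26
    c=a[v0:v0+52,u0:u0+52]; d=c[:,:,0]-c[:,:,2]
    m=((d>=4)&(d<45)&(c[:,:,0]>120)).astype(np.uint8)
    n,l,s,ce=cv2.connectedComponentsWithStats(cv2.morphologyEx(m,cv2.MORPH_OPEN,np.ones((3,3),np.uint8)))
    k=1+np.argmax(s[1:,4]); return ce[k]+[u0,v0],s[k,4]
def pose(s):
    R=Ro.from_euler("xyz",s["eef_rot"]).as_matrix(); p=s["eef_pos"]
    x=R[:,0]; lz=-R[:,2]                # lamp x, lamp z
    yaw=np.arctan2(x[1],x[0]); roll=np.arctan2(-lz@[-np.sin(yaw),np.cos(yaw),0],lz[2])
    return p+R@[140,0,-71],yaw,roll
def lean(px,piv,yaw):
    # T whose shade point projects best (lateral only)
    def pt(T): return piv+np.array([np.sin(yaw)*np.sin(T),-np.cos(yaw)*np.sin(T),np.cos(T)])*ZR
    a,b=proj("top",pt(0.))[0],proj("top",pt(.1))[0]; e=(b-a)/.1
    return (px-a)@e/(e@e),((px-a)@[-e[1],e[0]])/np.linalg.norm(e)
def measure(n):
    from cell import manip,cams
    out=[]
    for i in range(n):
        s=manip.read_state(); piv,yaw,roll=pose(s)
        im=cams.camera("top")["image"]; px,ar=shade(im,proj("top",piv+[0,0,ZR])[0])
        T,off=lean(px,piv,yaw); out.append((s["clock"],T,roll,ar,off,*piv,yaw))
    cv2.imwrite("pics/last.png",im[:,:,::-1]); return np.array(out),s
E
python3 - <<'E'
from m import *
np.set_printoptions(precision=4,suppress=True)
o,s=measure(2);print(o);print(s["finger_gap"],s["finger_force"],s["eef_pos"],s["eef_rot"],s["wrist_force"])
E
```

```text
[[   3.275     0.0198   -0.0003  444.        0.0701  650.7842 -220.3716
   118.0013   -0.1009]
 [   3.325     0.0193   -0.0005  444.        0.1273  650.9575 -220.3397
   118.4302   -0.1008]]
72.97697325146612 0.0 [ 511.7582 -206.2876   47.2465] [ 3.1411 -0.0013 -0.1008] [-0.064   0.2728 -0.42  ]
```

>>> {"op": "jog_arm", "data": {
  "commands": [
    {"dx": 0,"dy": -0.03,"dz": 0,"ax": 0,"ay": 0,"az": 0,"gripper": 0.6},
    {"dx": 0,"dy": 0,"dz": 0,"ax": 0,"ay": 0,"az": 0,"gripper": 0.65},
    {"dx": 0,"dy": 0,"dz": 0,"ax": 0,"ay": 0,"az": 0,"gripper": 0.7},
    {"dx": 0,"dy": 0,"dz": 0,"ax": 0,"ay": 0,"az": 0,"gripper": 0.8},
    {"dx": 0,"dy": 0,"dz": 0,"ax": 0,"ay": 0,"az": 0,"gripper": 1},
    {"dx": 0,"dy": 0,"dz": 0,"ax": 0,"ay": 0,"az": 0,"gripper": 1},
    {"dx": 0,"dy": 0,"dz": 0,"ax": 0,"ay": 0,"az": 0,"gripper": 1}
  ],
  "squeeze": 40
}}

```text
clock: 4.25
eef_pos: [511.5, -204.5, 46.3]
eef_rot: [-3.141, 0.0, -0.101]
wrist_force: [-0.4, 6.2, 3.0]
finger_gap: 29.9
finger_force: 40.0
```

Run:
```python
from m import *
np.set_printoptions(precision=4,suppress=True)
o,s=measure(3);print(o);print(s["finger_gap"],s["finger_force"],s["eef_pos"],s["eef_rot"],s["wrist_force"],s["moment"])
```

```text
[[   4.25     -0.0359    0.0004  444.       -0.0586  650.8241 -218.5749
   117.3077   -0.1008]
 [   4.3      -0.0322    0.0005  443.       -0.1075  650.822  -218.5439
   117.286    -0.1008]
 [   4.35     -0.0303    0.0005  442.       -0.0566  650.8107 -218.5337
   117.2754   -0.1007]]
29.78784991733628 39.99859392642975 [ 511.5151 -204.4171   46.2933] [-3.1411  0.0001 -0.1007] [0.5116 4.8911 3.378 ] [ 1.0053  0.0148 -0.0659]
```

>>> {"op": "jog_arm", "data": {
  "commands": [
    {"dx": 0,"dy": 0,"dz": -0.15,"ax": 0,"ay": 0,"az": 0,"gripper": 1},
    {"dx": 0,"dy": 0,"dz": -0.25,"ax": 0,"ay": 0,"az": 0,"gripper": 1},
    {"dx": 0,"dy": 0,"dz": -0.25,"ax": 0,"ay": 0,"az": 0,"gripper": 1},
    {"dx": 0,"dy": 0,"dz": -0.25,"ax": 0,"ay": 0,"az": 0,"gripper": 1},
    {"dx": 0,"dy": 0,"dz": 0,"ax": 0,"ay": 0,"az": 0,"gripper": 1},
    {"dx": 0,"dy": 0,"dz": 0,"ax": 0,"ay": 0,"az": 0,"gripper": 1},
    {"dx": 0,"dy": 0,"dz": 0,"ax": 0,"ay": 0,"az": 0,"gripper": 1}
  ],
  "squeeze": 40
}}

```text
clock: 5.28
eef_pos: [511.3, -204.6, 81.8]
eef_rot: [-3.141, 0.001, -0.101]
wrist_force: [-0.2, 0.1, -7.8]
finger_gap: 29.6
finger_force: 40.0
```

Run:
```python
from m import *
np.set_printoptions(precision=4,suppress=True)
o,s=measure(4);print(o);print(s["finger_gap"],s["finger_force"],s["eef_pos"],s["eef_rot"],s["wrist_force"],s["moment"])
```

```text
[[   5.275    -0.0026    0.0002  457.       -0.039   650.6244 -218.7336
   152.7209   -0.1007]
 [   5.325    -0.0028    0.0003  457.       -0.028   650.6446 -218.7553
   152.7843   -0.1008]
 [   5.375    -0.0027    0.0002  456.       -0.0304  650.6986 -218.7685
   152.8594   -0.1007]
 [   5.425    -0.0015    0.0001  459.       -0.0699  650.7295 -218.7766
   152.9501   -0.1007]]
29.80041820562091 39.99110162258148 [ 511.4112 -204.6925   82.0062] [-3.1415  0.0004 -0.1007] [ 0.7144  0.6816 -7.6138] [ 0.0493  0.0524 -0.0106]
```

>>> {"op": "jog_arm", "data": {
  "commands": [
    {"dx": -0.2,"dy": 0,"dz": 0,"ax": 0,"ay": 0,"az": 0,"gripper": 1},
    {"dx": -0.45,"dy": 0,"dz": 0,"ax": 0,"ay": 0,"az": 0,"gripper": 1},
    {"dx": -0.5,"dy": 0,"dz": 0,"ax": 0,"ay": 0,"az": 0,"gripper": 1},
    {"dx": -0.5,"dy": 0,"dz": 0,"ax": 0,"ay": 0,"az": 0,"gripper": 1},
    {"dx": -0.45,"dy": 0,"dz": 0,"ax": 0,"ay": 0,"az": 0,"gripper": 1},
    {"dx": -0.2,"dy": 0,"dz": 0,"ax": 0,"ay": 0,"az": 0,"gripper": 1}
  ],
  "squeeze": 40
}}

```text
clock: 6.22
eef_pos: [419.0, -195.4, 82.4]
eef_rot: [3.142, -0.0, -0.101]
wrist_force: [0.9, 0.1, -8.4]
finger_gap: 30.3
finger_force: 40.0
```

```bash
cat > ctl.py <<'E'
# usage: ctl.py "lateral mm per row (lamp +y)" [n_images]
import sys,os; from m import *
from scipy.optimize import lsq_linear
np.set_printoptions(precision=4,suppress=True,linewidth=150)
lat=np.array(json.loads(sys.argv[1]),float); N=len(lat); n=int(sys.argv[2]) if len(sys.argv)>2 else 4
o,s=measure(n); t=o[:,0]; te=t[-1]+.05; R0=o[:,2].mean(); w=np.sqrt(3.3)
# fit (T,T') at te from the pictures, with prior from prediction
u=t-te; A=np.c_[np.cosh(w*u),np.sinh(w*u)/w]; y=o[:,1]+R0-A[:,0]*R0
A,y=list(A/.002),list(y/.002); pr=None
if os.path.exists("pred.json"):
    t0,a,b,r=json.load(open("pred.json")); d=te-t0; a+=r
    pr=np.array([a*np.cosh(w*d)+b*np.sinh(w*d)/w-r,a*w*np.sinh(w*d)+b*np.cosh(w*d)])
    A+=[[1/.02,0],[0,1/.04]]; y+=[pr[0]/.02,pr[1]/.04]
x0=np.linalg.lstsq(np.array(A),np.array(y),rcond=None)[0]
def sim(r,x,lat):
    T,V=x; R=R0; v=0; K=25; h=.125/K; out=[]
    for i in range(N):
        vi=lat[i]*1e-3/.125; V+=.67*(vi-v); v=vi
        for k in range(K):
            Rm=R+r[i]*(k+.5)/K; V+=h*3.3*(T+Rm)/2; T+=h*V; V+=h*3.3*(T+Rm)/2
        R+=r[i]; out.append([T,V,R])
    V+=.67*(0-v); out[-1][1]=V; return np.array(out)
def res(o_,r): return np.r_[o_[-1]/[.005,.01,.012],o_[:,0]/.06,r/.05]
b0=res(sim(np.zeros(N),x0,lat),np.zeros(N))
J=np.array([res(sim(e,x0,lat),e)-b0 for e in np.eye(N)]).T
r=lsq_linear(J,-b0,(-.15,.15)).x
ax=np.round(r/.17453,2); dy=np.round(-.31*ax-lat/40,2); f=sim(ax*.17453,x0,lat)
print("T meas",o[:,1],"roll",R0,"pred",pr,"est",x0,"\nclock",te,"area",o[-1,3],"off",o[-1,4],"piv",o[-1,5:8],"yaw",o[-1,8],"gap",s["finger_gap"])
print("ax",ax.tolist(),"\ndy",dy.tolist(),"\nT",f[:,0],"\nR",f[:,2],"end",f[-1])
json.dump([te+.125*N,f[-1,0],f[-1,1],f[-1,2]],open("pred.json","w"))
E
python3 ctl.py "[0,10,10,10,10,10,10,0]"
```

```text
T meas [0.0033 0.0024 0.0037 0.0036] roll -7.836860485483268e-05 pred None est [0.0038 0.0056] 
clock 6.425 area 479.0 off -0.0196266591616881 piv [ 559.381  -209.7122  153.602 ] yaw -0.10095937525606825 gap 29.94076168658621
ax [-0.4, -0.07, 0.14, 0.25, 0.26, 0.17, -0.01, -0.3] 
dy [0.12, -0.23, -0.29, -0.33, -0.33, -0.3, -0.25, 0.09] 
T [0.004  0.0081 0.0086 0.0067 0.0045 0.004  0.0066 0.0055] 
R [-0.0699 -0.0821 -0.0577 -0.014   0.0313  0.061   0.0593  0.0069] end [ 0.0055 -0.0032  0.0069]
```

>>> {"op": "jog_arm", "data": {
  "commands": [
    {"dx": 0,"dy": 0.12,"dz": 0,"ax": -0.4,"ay": 0,"az": 0,"gripper": 1},
    {"dx": 0,"dy": -0.23,"dz": 0,"ax": -0.07,"ay": 0,"az": 0,"gripper": 1},
    {"dx": 0.05,"dy": -0.29,"dz": 0,"ax": 0.14,"ay": 0,"az": 0,"gripper": 1},
    {"dx": 0.05,"dy": -0.33,"dz": 0,"ax": 0.25,"ay": 0,"az": 0,"gripper": 1},
    {"dx": 0.05,"dy": -0.33,"dz": 0,"ax": 0.26,"ay": 0,"az": 0,"gripper": 1},
    {"dx": 0.05,"dy": -0.3,"dz": 0,"ax": 0.17,"ay": 0,"az": 0,"gripper": 1},
    {"dx": 0,"dy": -0.25,"dz": 0,"ax": -0.01,"ay": 0,"az": 0,"gripper": 1},
    {"dx": 0,"dy": 0.09,"dz": 0,"ax": -0.3,"ay": 0,"az": 0,"gripper": 1}
  ],
  "squeeze": 40
}}

```text
clock: 7.42
eef_pos: [434.1, -135.4, 80.5]
eef_rot: [-3.136, 0.0, -0.101]
wrist_force: [0.0, -0.4, -8.3]
finger_gap: 29.8
finger_force: 40.0
```

```bash
python3 ctl.py "[0,12,14,14,14,14,12,0]"
```

```text
T meas [0.0076 0.0088 0.0073 0.0103] roll 0.0055758281924570136 pred [0.0056 0.0049] est [0.0101 0.0164] 
clock 7.625 area 478.0 off -0.1000891252788623 piv [ 573.3797 -149.6586  151.5919] yaw -0.09976417877274857 gap 29.44084456750437
ax [-0.68, -0.14, 0.21, 0.39, 0.41, 0.28, -0.0, -0.46] 
dy [0.21, -0.26, -0.42, -0.47, -0.48, -0.44, -0.3, 0.14] 
T [0.0115 0.0166 0.0173 0.014  0.0097 0.0078 0.009  0.0064] 
R [-0.1131 -0.1375 -0.1009 -0.0328  0.0387  0.0876  0.0876  0.0073] end [ 0.0064 -0.0123  0.0073]
```

>>> {"op": "jog_arm", "data": {
  "commands": [
    {"dx": 0,"dy": 0.21,"dz": 0,"ax": -0.68,"ay": 0,"az": 0,"gripper": 1},
    {"dx": 0,"dy": -0.26,"dz": 0,"ax": -0.14,"ay": 0,"az": 0,"gripper": 1},
    {"dx": 0.1,"dy": -0.42,"dz": 0,"ax": 0.21,"ay": 0,"az": 0,"gripper": 1},
    {"dx": 0.1,"dy": -0.47,"dz": 0,"ax": 0.39,"ay": 0,"az": 0,"gripper": 1},
    {"dx": 0.1,"dy": -0.48,"dz": 0,"ax": 0.41,"ay": 0,"az": 0,"gripper": 1},
    {"dx": 0.1,"dy": -0.44,"dz": 0,"ax": 0.28,"ay": 0,"az": 0,"gripper": 1},
    {"dx": 0,"dy": -0.3,"dz": 0,"ax": 0,"ay": 0,"az": 0,"gripper": 1},
    {"dx": 0,"dy": 0.14,"dz": 0,"ax": -0.46,"ay": 0,"az": 0,"gripper": 1}
  ],
  "squeeze": 40
}}

```text
clock: 8.62
eef_pos: [457.9, -57.5, 75.8]
eef_rot: [-3.135, 0.0, -0.101]
wrist_force: [-1.2, 0.9, -7.7]
finger_gap: 29.9
finger_force: 40.0
```

```bash
python3 ctl.py "[0,10,12,13,13,12,10,0]"
```

```text
T meas [-0.0082 -0.0079 -0.0113 -0.0157] roll 0.0061643389543971725 pred [ 0.0048 -0.0039] est [-0.016  -0.0439] 
clock 8.825000000000001 area 437.0 off 0.5054719124071737 piv [597.2327 -71.378  146.8677] yaw -0.09957220353291608 gap 30.116182802296535
ax [0.07, 0.05, 0.03, 0.02, 0.0, -0.02, -0.06, -0.11] 
dy [-0.02, -0.27, -0.31, -0.33, -0.32, -0.29, -0.23, 0.03] 
T [-0.0217 -0.0208 -0.0183 -0.0144 -0.0094 -0.0037  0.002   0.0021] 
R [0.0184 0.0271 0.0323 0.0358 0.0358 0.0323 0.0219 0.0027] end [0.0021 0.0033 0.0027]
```

>>> {"op": "jog_arm", "data": {
  "commands": [
    {"dx": 0,"dy": -0.02,"dz": 0,"ax": 0.07,"ay": 0,"az": 0,"gripper": 1},
    {"dx": 0,"dy": -0.27,"dz": -0.05,"ax": 0.05,"ay": 0,"az": 0,"gripper": 1},
    {"dx": 0,"dy": -0.31,"dz": -0.05,"ax": 0.03,"ay": 0,"az": 0,"gripper": 1},
    {"dx": 0.05,"dy": -0.33,"dz": -0.05,"ax": 0.02,"ay": 0,"az": 0,"gripper": 1},
    {"dx": 0.05,"dy": -0.32,"dz": -0.05,"ax": 0,"ay": 0,"az": 0,"gripper": 1},
    {"dx": 0,"dy": -0.29,"dz": -0.05,"ax": -0.02,"ay": 0,"az": 0,"gripper": 1},
    {"dx": 0,"dy": -0.23,"dz": 0,"ax": -0.06,"ay": 0,"az": 0,"gripper": 1},
    {"dx": 0,"dy": 0.03,"dz": 0,"ax": -0.11,"ay": 0,"az": 0,"gripper": 1}
  ],
  "squeeze": 40
}}

```text
clock: 9.82
eef_pos: [468.9, 11.5, 88.0]
eef_rot: [-3.138, 0.0, -0.1]
wrist_force: [-0.3, -0.4, -8.1]
finger_gap: 29.8
finger_force: 40.0
```

```bash
sed -i 's/m=((d>=4).*/m=((c[:,:,0]>165)\&(d<45)\&((d>=4)|(d<-25))).astype(np.uint8)/' m.py; python3 ctl.py "[0,0,0,0,0,0]"
```

```text
T meas [-0.0426 -0.0485 -0.0525 -0.0551] roll 0.004046182335109807 pred [0.0031 0.0067] est [-0.0579 -0.0796] 
clock 10.025 area 392.0 off 0.27097254978118834 piv [608.176   -3.451  158.9747] yaw -0.10054022649988849 gap 29.853517143635035
ax [0.86, 0.86, -0.49, -0.86, -0.86, 0.38] 
dy [-0.27, -0.27, 0.15, 0.27, 0.27, -0.12] 
T [-0.068  -0.0737 -0.0695 -0.0581 -0.0461 -0.0389] 
R [ 0.1541  0.3042  0.2187  0.0686 -0.0815 -0.0152] end [-0.0389  0.0415 -0.0152]
```

```bash
sed -i 's#o_\[:,0\]/.06,r/.05#o_[:,0]/.06,o_[:,2]/.1,r/.07#' ctl.py
sed -i 's#^o,s=measure(n);#if n: o,s=measure(n); np.save("o.npy",o); json.dump(s["finger_gap"],open("s.json","w")); os.path.exists("pred.json") and os.replace("pred.json","prior.json")\no=np.load("o.npy"); s={"finger_gap":json.load(open("s.json"))};#; s#os.path.exists("pred.json"):#os.path.exists("prior.json"):#; s#load(open("pred.json"))#load(open("prior.json"))#' ctl.py
python3 - <<'E'
import json;json.dump([9.825,.0021,.0033,.0027],open("prior.json","w"))
E
python3 ctl.py "[0,0,0,0,0,0,0,0]" 0
```

```text
Traceback (most recent call last):
  File "ctl.py", line 7, in <module>
    o=np.load("o.npy"); s={"finger_gap":json.load(open("s.json"))}; t=o[:,0]; te=t[-1]+.05; R0=o[:,2].mean(); w=np.sqrt(3.3)
FileNotFoundError: [Errno 2] No such file or directory: 'o.npy'
```

```bash
python3 - <<'E'
import json,numpy as np
T=[-.0426,-.0485,-.0525,-.0551]
o=np.array([[9.825+.05*i,T[i],.004,392,.27,608.2,-3.4,159,-.1005] for i in range(4)]);np.save("o.npy",o);json.dump(29.85,open("s.json","w"))
E
python3 ctl.py "[0,0,0,0,0,0,0,0]" 0
```

```text
T meas [-0.0426 -0.0485 -0.0525 -0.0551] roll 0.004 pred [0.0031 0.0068] est [-0.0579 -0.0794] 
clock 10.025 area 392.0 off 0.27 piv [608.2  -3.4 159. ] yaw -0.1005 gap 29.85
ax [0.86, 0.78, -0.23, -0.64, -0.73, -0.6, -0.2, 0.7] 
dy [-0.27, -0.24, 0.07, 0.2, 0.23, 0.19, 0.06, -0.22] 
T [-0.068  -0.0738 -0.0699 -0.0572 -0.0405 -0.0252 -0.0154 -0.0117] 
R [ 0.1541  0.2902  0.2501  0.1384  0.011  -0.0937 -0.1286 -0.0065] end [-0.0117  0.0173 -0.0065]
```

```bash
sed -i 's#np.r_\[o_\[-1\]/\[.005,.01,.012\],#np.r_[(o_[-1,0]+o_[-1,1]/w)/.004,(o_[-1,0]-o_[-1,1]/w)/.04,o_[-1,2]/.02,#; s#r/.07\]#r/.06]#' ctl.py
python3 ctl.py "[0,0,0,0,0,0,0,0]" 0
```

```text
T meas [-0.0426 -0.0485 -0.0525 -0.0551] roll 0.004 pred [0.0031 0.0068] est [-0.0579 -0.0794] 
clock 10.025 area 392.0 off 0.27 piv [608.2  -3.4 159. ] yaw -0.1005 gap 29.85
ax [0.86, 0.23, -0.09, -0.22, -0.25, -0.23, -0.19, -0.12] 
dy [-0.27, -0.07, 0.03, 0.07, 0.08, 0.07, 0.06, 0.04] 
T [-0.068  -0.0746 -0.0755 -0.0712 -0.0635 -0.0539 -0.0443 -0.0355] 
R [0.1541 0.1942 0.1785 0.1401 0.0965 0.0564 0.0232 0.0023] end [-0.0355  0.0637  0.0023]
```

>>> {"op": "jog_arm", "data": {
  "commands": [
    {"dx": 0,"dy": -0.27,"dz": 0,"ax": 0.86,"ay": 0,"az": 0,"gripper": 1},
    {"dx": 0,"dy": -0.07,"dz": 0,"ax": 0.23,"ay": 0,"az": 0,"gripper": 1},
    {"dx": 0,"dy": 0.03,"dz": 0,"ax": -0.09,"ay": 0,"az": 0,"gripper": 1},
    {"dx": 0,"dy": 0.07,"dz": 0,"ax": -0.22,"ay": 0,"az": 0,"gripper": 1},
    {"dx": 0,"dy": 0.08,"dz": 0,"ax": -0.25,"ay": 0,"az": 0,"gripper": 1},
    {"dx": 0,"dy": 0.07,"dz": 0,"ax": -0.23,"ay": 0,"az": 0,"gripper": 1},
    {"dx": 0,"dy": 0.06,"dz": 0,"ax": -0.19,"ay": 0,"az": 0,"gripper": 1},
    {"dx": 0,"dy": 0.04,"dz": 0,"ax": -0.12,"ay": 0,"az": 0,"gripper": 1}
  ],
  "squeeze": 40
}}

```text
clock: 11.02
eef_pos: [469.0, 10.7, 87.0]
eef_rot: [-3.14, -0.0, -0.1]
wrist_force: [0.2, 0.7, -8.1]
finger_gap: 29.9
finger_force: 40.0
```

```bash
python3 ctl.py "[0,0,0,0,0,0]"
```

```text
T meas [0.0095 0.0151 0.0178 0.0301] roll 0.002001547427237597 pred [-0.0247  0.0455] est [0.032  0.1188] 
clock 11.225000000000001 area 398.0 off 0.37613886616632486 piv [608.2508  -3.441  157.9791] yaw -0.10045147479631567 gap 29.525714727873435
ax [-0.86, -0.32, 0.08, 0.27, 0.36, 0.41] 
dy [0.27, 0.1, -0.02, -0.08, -0.11, -0.13] 
T [0.0465 0.0566 0.0597 0.0564 0.0486 0.0394] 
R [-0.1481 -0.2039 -0.19   -0.1429 -0.08   -0.0085] end [ 0.0394 -0.072  -0.0085]
```

Run:
```python
import cv2,numpy as np
from m import *
o=np.load("o.npy")[-1]; im=cv2.imread("pics/last.png"); pp=proj("top",o[5:8]+[0,0,150])[0]; px,ar=shade(im[:,:,::-1],pp); print(pp,px,ar)
u,v=int(pp[0])-30,int(pp[1])-30; c=im[v:v+60,u:u+60]; a=c.astype(int); d=a[:,:,2]-a[:,:,0]
m=((a[:,:,2]>165)&(d<45)&((d>=4)|(d<-25))).astype(np.uint8)*255
cv2.imwrite("pics/z1.png",cv2.resize(np.hstack([c,cv2.merge([m]*3)]),None,fx=6,fy=6,interpolation=cv2.INTER_NEAREST))
```

```text
[335.99035172 132.88356796] [337.28894472 133.4321608 ] 398
```

View pics/z1.png

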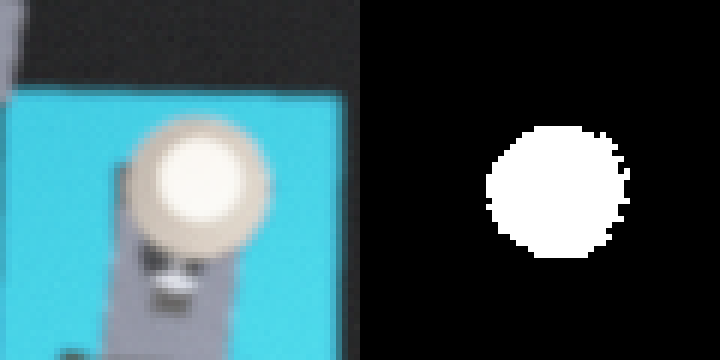

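```bash
cp m.py m_old.py
python3 - <<'E'
s=open("m.py").read()
a=s.index("def shade"); b=s.index("def pose")
s=s[:a]+'''def shade(im,pp):
    # weighted centroid of the bright flat top disc (independent of background)
    a=im.astype(float); u0,v0=int(pp[0])-26,int(pp[1])-26; c=a[v0:v0+52,u0:u0+52]
    wt=np.clip((c[:,:,2]-210)/25,0,1)*(c[:,:,0]-c[:,:,2]>=1)
    m=(wt>.3).astype(np.uint8); n,l,st,ce=cv2.connectedComponentsWithStats(m); k=1+np.argmax(st[1:,4])
    wt=wt*cv2.dilate((l==k).astype(np.uint8),np.ones((3,3))); M=cv2.moments(wt)
    return np.array([M["m10"],M["m01"]])/M["m00"]+[u0,v0],M["m00"]
'''+s[b:].replace('','')
s=s.replace("ZR=150.","ZR=180.")
open("m.py","w").write(s)
E
python3 - <<'E'
import m,m_old,cv2,numpy as np
for f,p,y in(("top0",[650.8,-218.8,118],-.1),("last",np.load("o.npy")[-1][5:8],-.1)):
    im=cv2.imread(f"pics/{f}.png")[:,:,::-1]; p=np.array(p)
    for k in(m_old,m):
        px,a=k.shade(im,m.proj("top",p+[0,0,k.ZR])[0]); print(f,k.__name__,px,a,k.lean(px,p,y))
# recorded image
import numpy as np
o=np.load("o.npy"); print(o[:,1])
E
```

```text
top0 m_old [399.42130751 123.95157385] 413 (np.float64(0.004407656968229149), np.float64(-0.1294348109044299))
top0 m [400.77312139 122.59306358] 138.39999999999998 (np.float64(0.004557502841927917), np.float64(0.3570543163177646))
last m_old [337.28894472 133.4321608 ] 398 (np.float64(0.030091697121372562), np.float64(0.3767450033012831))
last m [338.16539092 131.62165118] 146.32 (np.float64(0.0354785968952039), np.float64(0.22444487153788917))
[0.00954083 0.01509683 0.01778367 0.03009529]
```

```bash
python3 - <<'E'
import json,numpy as np
o=np.load("o.npy"); o[:,1]=[.0125,.0185,.025,.0325]; np.save("o.npy",o); json.dump([11.225,.036,.14,.002],open("prior.json","w"))
E
python3 ctl.py "[0,0,0,0,0,0]" 0
```

```text
T meas [0.0125 0.0185 0.025  0.0325] roll 0.002001547427237597 pred [0.036 0.14 ] est [0.0392 0.1447] 
clock 11.225000000000001 area 398.0 off 0.37613886616632486 piv [608.2508  -3.441  157.9791] yaw -0.10045147479631567 gap 29.525714727873435
ax [-0.86, -0.61, 0.02, 0.32, 0.47, 0.56] 
dy [0.27, 0.19, -0.01, -0.1, -0.15, -0.17] 
T [0.0572 0.0709 0.076  0.0725 0.0629 0.0508] 
R [-0.1481 -0.2546 -0.2511 -0.1952 -0.1132 -0.0155] end [ 0.0508 -0.0953 -0.0155]
```

>>> {"op": "jog_arm", "data": {
  "commands": [
    {"dx": 0,"dy": 0.27,"dz": 0,"ax": -0.86,"ay": 0,"az": 0,"gripper": 1},
    {"dx": 0,"dy": 0.16,"dz": 0,"ax": -0.52,"ay": 0,"az": 0,"gripper": 1},
    {"dx": 0,"dy": -0.01,"dz": 0,"ax": 0.02,"ay": 0,"az": 0,"gripper": 1},
    {"dx": 0,"dy": -0.1,"dz": 0,"ax": 0.32,"ay": 0,"az": 0,"gripper": 1},
    {"dx": 0,"dy": -0.15,"dz": 0,"ax": 0.47,"ay": 0,"az": 0,"gripper": 1},
    {"dx": 0,"dy": -0.15,"dz": 0,"ax": 0.48,"ay": 0,"az": 0,"gripper": 1}
  ],
  "squeeze": 40
}}

```text
clock: 11.98
eef_pos: [469.1, 9.9, 85.4]
eef_rot: [3.135, -0.001, -0.101]
wrist_force: [1.0, -0.2, -8.6]
finger_gap: 30.0
finger_force: 40.0
```

```bash
python3 ctl.py "[0,0,0,0,0,0]"
```

```text
T meas [0.0248 0.0189 0.0145 0.009 ] roll -0.007634561391958078 pred [ 0.0337 -0.0778] est [ 0.0049 -0.0953] 
clock 12.175 area 145.24 off 0.25031094068175286 piv [608.2465  -4.5024 156.4197] yaw -0.10236822662819156 gap 29.92297903983158
ax [0.48, 0.13, -0.04, -0.13, -0.17, -0.21] 
dy [-0.15, -0.04, 0.01, 0.04, 0.05, 0.07] 
T [-0.0065 -0.0148 -0.019  -0.0195 -0.0176 -0.0145] 
R [0.0761 0.0988 0.0918 0.0692 0.0395 0.0028] end [-0.0145  0.0242  0.0028]
```

>>> {"op": "jog_arm", "data": {
  "commands": [
    {"dx": 0,"dy": -0.13,"dz": 0,"ax": 0.43,"ay": 0,"az": 0,"gripper": 1},
    {"dx": 0,"dy": -0.04,"dz": 0,"ax": 0.12,"ay": 0,"az": 0,"gripper": 1},
    {"dx": 0,"dy": 0.01,"dz": 0,"ax": -0.04,"ay": 0,"az": 0,"gripper": 1},
    {"dx": 0,"dy": 0.04,"dz": 0,"ax": -0.12,"ay": 0,"az": 0,"gripper": 1},
    {"dx": 0,"dy": 0.05,"dz": 0,"ax": -0.16,"ay": 0,"az": 0,"gripper": 1},
    {"dx": 0,"dy": 0.05,"dz": 0,"ax": -0.17,"ay": 0,"az": 0,"gripper": 1}
  ],
  "squeeze": 40
}}

```text
clock: 12.92
eef_pos: [469.0, 10.5, 84.9]
eef_rot: [3.137, -0.0, -0.1]
wrist_force: [0.3, 0.1, -7.8]
finger_gap: 29.7
finger_force: 40.0
```

```bash
sed -i 's/3\.3\*(T+Rm)\/2/(3.1*T+3.7*Rm)\/2/g; s/np.sqrt(3.3)/np.sqrt(3.1)/; s/R0=o\[:,2\].mean()/R0=o[:,2].mean(); Re=1.19*R0/; s/y=o\[:,1\]+R0-A\[:,0\]\*R0/y=o[:,1]+Re-A[:,0]*Re/; s/a+=r$/r*=1.19; a+=r/' ctl.py; python3 ctl.py "[0,0,0,0,0,0]"
```

```text
T meas [-0.0218 -0.0217 -0.0234 -0.0242] roll -0.0036944520616934303 pred [-0.0103  0.0186] est [-0.0243 -0.0192] 
clock 13.125 area 144.16 off 0.24016021343773997 piv [608.2415  -3.0124 155.8497] yaw -0.10007827439907867 gap 29.650613587560958
ax [0.32, 0.07, -0.05, -0.1, -0.11, -0.1] 
dy [-0.1, -0.02, 0.02, 0.03, 0.03, 0.03] 
T [-0.0269 -0.0282 -0.0273 -0.0246 -0.0209 -0.0171] 
R [0.0522 0.0644 0.0556 0.0382 0.019  0.0015] end [-0.0171  0.0286  0.0015]
```

>>> {"op": "jog_arm", "data": {
  "commands": [
    {"dx": 0,"dy": -0.1,"dz": 0,"ax": 0.32,"ay": 0,"az": 0,"gripper": 1},
    {"dx": 0,"dy": -0.02,"dz": 0,"ax": 0.07,"ay": 0,"az": 0,"gripper": 1},
    {"dx": 0,"dy": 0.02,"dz": 0,"ax": -0.05,"ay": 0,"az": 0,"gripper": 1},
    {"dx": 0,"dy": 0.03,"dz": 0,"ax": -0.1,"ay": 0,"az": 0,"gripper": 1},
    {"dx": 0,"dy": 0.03,"dz": 0,"ax": -0.11,"ay": 0,"az": 0,"gripper": 1},
    {"dx": 0,"dy": 0.03,"dz": 0,"ax": -0.1,"ay": 0,"az": 0,"gripper": 1}
  ],
  "squeeze": 40
}}

```text
clock: 13.88
eef_pos: [469.0, 11.0, 84.7]
eef_rot: [-3.14, -0.0, -0.1]
wrist_force: [0.2, 1.2, -8.3]
finger_gap: 29.8
finger_force: 40.0
```

```bash
python3 ctl.py "[0,0,0,0,0,0,0]"
```

```text
T meas [-0.0273 -0.0269 -0.0274 -0.0281] roll 0.002357414464980186 pred [-0.0122  0.0208] est [-0.0277 -0.0079] 
clock 14.075000000000001 area 143.71999999999997 off 0.24152064286728694 piv [608.2418  -3.1396 155.7191] yaw -0.10031202698641482 gap 29.686981492961863
ax [0.26, 0.05, -0.04, -0.08, -0.08, -0.07, -0.04] 
dy [-0.08, -0.02, 0.01, 0.02, 0.02, 0.02, 0.01] 
T [-0.0288 -0.029  -0.0274 -0.0244 -0.0204 -0.0162 -0.0122] 
R [0.0477 0.0565 0.0495 0.0355 0.0216 0.0093 0.0024] end [-0.0122  0.0304  0.0024]
```

>>> {"op": "jog_arm", "data": {
  "commands": [
    {"dx": 0,"dy": -0.07,"dz": 0,"ax": 0.22,"ay": 0,"az": 0,"gripper": 1},
    {"dx": 0,"dy": -0.01,"dz": 0,"ax": 0.04,"ay": 0,"az": 0,"gripper": 1},
    {"dx": 0,"dy": 0.01,"dz": 0,"ax": -0.04,"ay": 0,"az": 0,"gripper": 1},
    {"dx": 0,"dy": 0.02,"dz": 0,"ax": -0.06,"ay": 0,"az": 0,"gripper": 1},
    {"dx": 0,"dy": 0.02,"dz": 0,"ax": -0.06,"ay": 0,"az": 0,"gripper": 1},
    {"dx": 0,"dy": 0.02,"dz": 0,"ax": -0.06,"ay": 0,"az": 0,"gripper": 1},
    {"dx": 0,"dy": 0.01,"dz": 0,"ax": -0.04,"ay": 0,"az": 0,"gripper": 1}
  ],
  "squeeze": 40
}}

```text
clock: 14.95
eef_pos: [469.0, 11.0, 84.6]
eef_rot: [-3.139, 0.0, -0.101]
wrist_force: [-0.9, -1.5, -7.9]
finger_gap: 30.4
finger_force: 40.0
```

```bash
sed -i 's/return (px-a)@e\/(e@e),/return (px-a)@e\/(e@e)+.01,/' m.py; python3 ctl.py "[0,0,0,0,0,0,0]"
```

```text
T meas [-0.0274 -0.0288 -0.0301 -0.0327] roll 0.0030624233552572953 pred [-0.0066  0.0263] est [-0.0327 -0.0309] 
clock 15.15 area 142.27999999999997 off 0.24414422115638312 piv [608.2322  -3.3156 155.6267] yaw -0.10064206304009415 gap 29.62394569353847
ax [0.39, 0.08, -0.06, -0.12, -0.13, -0.11, -0.07] 
dy [-0.12, -0.02, 0.02, 0.04, 0.04, 0.03, 0.02] 
T [-0.0366 -0.0388 -0.0381 -0.035  -0.0305 -0.0257 -0.0214] 
R [ 0.0711  0.0851  0.0746  0.0537  0.031   0.0118 -0.0004] end [-0.0214  0.031  -0.0004]
```

```bash
sed -i 's/(e@e)+.01,/(e@e)-.012,/' m.py
python3 - <<'E'
import json,numpy as np
o=np.load("o.npy"); o[:,1]-=.022; np.save("o.npy",o); json.dump([15.15,-.055,-.033,.003],open("prior.json","w"))
E
python3 ctl.py "[0,0,0,0,0,0,0]" 0
```

```text
T meas [-0.0494 -0.0508 -0.0521 -0.0547] roll 0.0030624233552572953 pred [-0.055 -0.033] est [-0.0565 -0.0503] 
clock 15.15 area 142.27999999999997 off 0.24414422115638312 piv [608.2322  -3.3156 155.6267] yaw -0.10064206304009415 gap 29.62394569353847
ax [0.68, 0.14, -0.11, -0.2, -0.22, -0.19, -0.12] 
dy [-0.21, -0.04, 0.03, 0.06, 0.07, 0.06, 0.04] 
T [-0.063  -0.0664 -0.065  -0.0595 -0.0515 -0.043  -0.0352] 
R [ 0.1217  0.1462  0.127   0.0921  0.0537  0.0205 -0.0004] end [-0.0352  0.0566 -0.0004]
```

>>> {"op": "jog_arm", "data": {
  "commands": [
    {"dx": 0,"dy": -0.21,"dz": 0,"ax": 0.68,"ay": 0,"az": 0,"gripper": 1},
    {"dx": 0,"dy": -0.04,"dz": 0,"ax": 0.14,"ay": 0,"az": 0,"gripper": 1},
    {"dx": 0,"dy": 0.03,"dz": 0,"ax": -0.11,"ay": 0,"az": 0,"gripper": 1},
    {"dx": 0,"dy": 0.06,"dz": 0,"ax": -0.2,"ay": 0,"az": 0,"gripper": 1},
    {"dx": 0,"dy": 0.07,"dz": 0,"ax": -0.22,"ay": 0,"az": 0,"gripper": 1},
    {"dx": 0,"dy": 0.06,"dz": 0,"ax": -0.19,"ay": 0,"az": 0,"gripper": 1},
    {"dx": 0,"dy": 0.04,"dz": 0,"ax": -0.12,"ay": 0,"az": 0,"gripper": 1}
  ],
  "squeeze": 40
}}

```text
clock: 16.02
eef_pos: [469.0, 10.7, 84.1]
eef_rot: [3.139, -0.0, -0.1]
wrist_force: [0.2, 0.7, -7.1]
finger_gap: 29.8
finger_force: 40.0
```

```bash
python3 ctl.py "[0,0,0,0,0,0,0]"
```

```text
T meas [-0.0207 -0.0175 -0.0147 -0.0118] roll -0.001960729711574734 pred [-0.0258  0.0376] est [-0.0097  0.0487] 
clock 16.225 area 143.79999999999998 off 0.2215722424491324 piv [608.2616  -3.1789 155.0259] yaw -0.10020950177491825 gap 29.731963495969016
ax [-0.12, -0.03, 0.01, 0.03, 0.04, 0.04, 0.04] 
dy [0.04, 0.01, -0.0, -0.01, -0.01, -0.01, -0.01] 
T [-0.0041  0.0002  0.0029  0.0042  0.0046  0.0043  0.0038] 
R [-0.0229 -0.0281 -0.0264 -0.0212 -0.0142 -0.0072 -0.0002] end [ 0.0038 -0.0036 -0.0002]
```

>>> {"op": "jog_arm", "data": {
  "commands": [
    {"dx": 0,"dy": 0.04,"dz": 0,"ax": -0.12,"ay": 0,"az": 0,"gripper": 1},
    {"dx": 0,"dy": 0.01,"dz": 0,"ax": -0.03,"ay": 0,"az": 0,"gripper": 1},
    {"dx": 0,"dy": 0,"dz": 0,"ax": 0.01,"ay": 0,"az": 0,"gripper": 1},
    {"dx": 0,"dy": -0.01,"dz": 0,"ax": 0.03,"ay": 0,"az": 0,"gripper": 1},
    {"dx": 0,"dy": -0.01,"dz": 0,"ax": 0.04,"ay": 0,"az": 0,"gripper": 1},
    {"dx": 0,"dy": -0.01,"dz": 0,"ax": 0.04,"ay": 0,"az": 0,"gripper": 1},
    {"dx": 0,"dy": -0.01,"dz": 0,"ax": 0.04,"ay": 0,"az": 0,"gripper": 1}
  ],
  "squeeze": 40
}}

```text
clock: 17.1
eef_pos: [468.9, 10.2, 84.0]
eef_rot: [-3.139, -0.0, -0.101]
wrist_force: [-0.8, -1.0, -8.6]
finger_gap: 29.5
finger_force: 40.0
```

```bash
sed -i 's/(e@e)-.012,/(e@e)-.009,/' m.py; python3 ctl.py "[4,8,12,14,14,12,8,4]"
```

```text
T meas [0.0329 0.0359 0.04   0.0441] roll 0.002150492547170335 pred [ 0.0033 -0.0015] est [0.046 0.073] 
clock 17.3 area 145.48 off 0.23873364250886223 piv [608.1669  -4.108  154.965 ] yaw -0.10082588427925977 gap 30.158103564550636
ax [-0.86, -0.24, 0.11, 0.25, 0.28, 0.25, 0.17, 0.04] 
dy [0.17, -0.13, -0.33, -0.43, -0.44, -0.38, -0.25, -0.11] 
T [0.0576 0.0672 0.0723 0.0726 0.0692 0.0631 0.0553 0.047 ] 
R [-0.1479 -0.1898 -0.1706 -0.127  -0.0781 -0.0345 -0.0048  0.0022] end [ 0.047  -0.0784  0.0022]
```

```bash
cat > fit.py <<'E'
import numpy as np
from scipy.optimize import least_squares
S=[(11.975,[.0248,.0189,.0145,.009],-.0076,[.43,.12,-.04,-.12,-.16,-.17]),
(12.925,[-.0218,-.0217,-.0234,-.0242],-.0037,[.32,.07,-.05,-.1,-.11,-.1]),
(13.875,[-.0273,-.0269,-.0274,-.0281],.0024,[.22,.04,-.04,-.06,-.06,-.06,-.04]),
(14.95,[-.0374,-.0388,-.0401,-.0427],.003,[.68,.14,-.11,-.2,-.22,-.19,-.12]),
(16.025,[-.0087,-.0055,-.0027,.0002],-.002,[-.12,-.03,.01,.03,.04,.04,.04]),
(17.1,[.0419,.0449,.049,.0531],.0022,[])]
def sim(x,p,s,e):
    a,g,c,lag=p; t0,_,R0,ax=s; te=t0+.2
    k=np.r_[t0-1,te+lag+.125*np.arange(len(ax)+1)]; Rk=np.r_[R0,R0+np.r_[0,np.cumsum(ax)]*.17453]
    ts=np.arange(t0,e+.2,.005); R=np.interp(ts,k,Rk); T,V=x; out=[]
    for r in R: out.append(T); V+=.005*(a*T+g*r+c); T+=.005*V
    return lambda q:np.interp(q,ts,out)
tt=lambda s:s[0]+.05*np.arange(4)
def res(z):
    r=[(z[0]-3.1)/1,(z[1]-3.5)/1,z[2]/.05,z[3]/.03]
    for i in range(5):
        f=sim(z[4+2*i:6+2*i],z[:4],S[i],S[i+1][0]); r+=list((f(tt(S[i]))-S[i][1])/.0012)+list((f(tt(S[i+1]))-S[i+1][1])/.0012)
    return np.array(r)
z0=np.r_[3.3,3.5,0,.02,np.ravel([[s[1][0],(s[1][3]-s[1][0])/.15] for s in S[:5]])]
o=least_squares(res,z0); print(o.x.round(3),o.cost); print(o.fun[4:].reshape(5,8).round(1))
C=np.linalg.inv(o.jac.T@o.jac); print(np.sqrt(np.diag(C))[:4].round(3))
E
python3 fit.py
```

```text
[ 3.124e+00  3.229e+00 -5.000e-03 -3.900e-02  2.400e-02 -1.030e-01
 -2.200e-02 -7.000e-03 -2.700e-02  3.000e-03 -3.800e-02 -2.100e-02
 -8.000e-03  5.900e-02] 3.011245571843866
[[-0.4  0.3 -0.2  0.3 -0.2 -0.6  0.3  0.4]
 [-0.  -0.5  0.3  0.3  0.3 -0.2 -0.1 -0. ]
 [ 0.  -0.3 -0.   0.3  0.3  0.1 -0.4 -0. ]
 [-0.2 -0.  -0.2  0.5 -0.9 -0.5  0.2  0.8]
 [ 0.2 -0.1 -0.  -0.1  0.   0.3 -0.1 -0.2]]
[0.486 0.426 0.011 0.022]
```

```bash
sed -i 's/(e@e)-.009,/(e@e),/' m.py; sed -i 's/(3.1\*T+3.7\*Rm)/(3.15*T+3.25*Rm)/g; s/np.sqrt(3.1)/np.sqrt(3.15)/; s/1\.19\*R0/1.03*R0/; s/r\*=1\.19/r*=1.03/; s#Rm=R+r\[i\]\*(k+.5)/K#Rm=R+r[i]*min(1,1.6*(k+.5)/K)#; s#/\.002#/.0012#g' ctl.py
python3 - <<'E'
import json,numpy as np
o=np.load("o.npy"); o[:,1]+=.009; np.save("o.npy",o); json.dump([17.3,.056,.085,.002],open("prior.json","w"))
E
python3 ctl.py "[0,0,0,0,0,0,0]" 0;python3 ctl.py "[2,4,6,8,8,6,4,2]" 0
```

```text
T meas [0.0419 0.0449 0.049  0.0531] roll 0.002150492547170335 pred [0.056 0.085] est [0.0576 0.0958] 
clock 17.3 area 145.48 off 0.23873364250886223 piv [608.1669  -4.108  154.965 ] yaw -0.10082588427925977 gap 30.158103564550636
ax [-0.86, -0.35, 0.06, 0.24, 0.3, 0.3, 0.27] 
dy [0.27, 0.11, -0.02, -0.07, -0.09, -0.09, -0.08] 
T [0.0692 0.0764 0.0771 0.0719 0.0629 0.0522 0.0418] 
R [-0.1479 -0.209  -0.1986 -0.1567 -0.1043 -0.052  -0.0048] end [ 0.0418 -0.0765 -0.0048]
T meas [0.0419 0.0449 0.049  0.0531] roll 0.002150492547170335 pred [0.056 0.085] est [0.0576 0.0958] 
clock 17.3 area 145.48 off 0.23873364250886223 piv [608.1669  -4.108  154.965 ] yaw -0.10082588427925977 gap 30.158103564550636
ax [-0.86, -0.45, 0.03, 0.24, 0.3, 0.3, 0.25, 0.16] 
dy [0.22, 0.04, -0.16, -0.27, -0.29, -0.24, -0.18, -0.1] 
T [0.0706 0.0803 0.0842 0.0828 0.0769 0.0674 0.0565 0.0457] 
R [-0.1479 -0.2265 -0.2212 -0.1794 -0.127  -0.0746 -0.031  -0.0031] end [ 0.0457 -0.0888 -0.0031]
```

>>> {"op": "jog_arm", "data": {
  "commands": [
    {"dx": 0,"dy": 0.27,"dz": 0,"ax": -0.86,"ay": 0,"az": 0,"gripper": 1},
    {"dx": 0,"dy": 0.11,"dz": 0,"ax": -0.35,"ay": 0,"az": 0,"gripper": 1},
    {"dx": 0,"dy": -0.02,"dz": 0,"ax": 0.06,"ay": 0,"az": 0,"gripper": 1},
    {"dx": 0,"dy": -0.07,"dz": 0,"ax": 0.24,"ay": 0,"az": 0,"gripper": 1},
    {"dx": 0,"dy": -0.09,"dz": 0,"ax": 0.3,"ay": 0,"az": 0,"gripper": 1},
    {"dx": 0,"dy": -0.09,"dz": 0,"ax": 0.3,"ay": 0,"az": 0,"gripper": 1},
    {"dx": 0,"dy": -0.08,"dz": 0,"ax": 0.27,"ay": 0,"az": 0,"gripper": 1}
  ],
  "squeeze": 40
}}

```text
clock: 18.18
eef_pos: [468.9, 8.9, 82.9]
eef_rot: [3.14, -0.001, -0.101]
wrist_force: [-0.5, 0.3, -8.0]
finger_gap: 29.8
finger_force: 40.0
```

```bash
echo "[18.175,0.0418,-0.0765,-0.0048]">pred.json; python3 ctl.py "[3,6,10,12,12,10,6,3]"
```

```text
T meas [ 0.0002 -0.007  -0.0132 -0.0199] roll -0.0021405249760716345 pred [ 0.0285 -0.0577] est [-0.0259 -0.1332] 
clock 18.375 area 142.76 off 0.25992742248431255 piv [608.1121  -5.4918 153.9435] yaw -0.10179267270020631 gap 29.677047682211082
ax [0.65, 0.18, -0.04, -0.13, -0.16, -0.16, -0.15, -0.15] 
dy [-0.28, -0.21, -0.24, -0.26, -0.25, -0.2, -0.1, -0.03] 
T [-0.0399 -0.0482 -0.049  -0.0443 -0.0362 -0.0273 -0.0197 -0.0137] 
R [0.1113 0.1427 0.1357 0.113  0.0851 0.0572 0.031  0.0048] end [-0.0137  0.0299  0.0048]
```

```bash
python3 - <<'E'
s=open("fit.py").read()
s=s.replace(".0531],.0022,[])]",".0531],.0022,[-.86,-.35,.06,.24,.3,.3,.27]),(18.175,[.0002,-.007,-.0132,-.0199],-.0021,[])]").replace("range(5)","range(6)").replace("S[:5]","S[:6]").replace("reshape(5,8)","reshape(6,8)")
s=s.replace("z[3]/.03]","z[3]/.01]")
open("fit.py","w").write(s)
E
python3 fit.py
```

```text
[ 2.903e+00  3.167e+00 -6.000e-03 -1.900e-02  2.400e-02 -9.800e-02
 -2.200e-02 -6.000e-03 -2.700e-02  2.000e-03 -3.800e-02 -1.900e-02
 -9.000e-03  5.900e-02  4.300e-02  4.300e-02] 10.32560258616246
[[-0.6  0.3 -0.   0.6 -0.4 -0.7  0.4  0.5]
 [-0.1 -0.5  0.4  0.3  0.1 -0.3 -0.1  0.2]
 [ 0.1 -0.3 -0.   0.2  0.1  0.  -0.3  0.2]
 [-0.3 -0.  -0.1  0.7 -1.2 -0.6  0.3  1.1]
 [ 0.2 -0.1 -0.  -0.1  0.3  0.4 -0.1 -0.4]
 [ 1.1  0.5 -0.7 -1.6  1.5  1.  -0.4 -1.5]]
[0.464 0.284 0.008 0.009]
```

```bash
sed -i 's/(3.15\*T+3.25\*Rm)/(2.95*T+3.2*Rm)/g; s/np.sqrt(3.15)/np.sqrt(2.95)/; s/1\.03\*/1.08*/; s/r\*=1\.03/r*=1.08/; s#/\.0012#/.0018#g; s#/\.02,0\],\[0,1/\.04#/.015,0],[0,1/.03#; s#pr\[0\]/\.02,pr\[1\]/\.04#pr[0]/.015,pr[1]/.03#' ctl.py
python3 - <<'E'
s=open("m.py").read()
s=s.replace('T,off=lean(px,piv,yaw); out.append((s["clock"],T,roll,ar,off,*piv,yaw))','out.append([s["clock"],px,roll,ar,0,*piv,yaw])')
s=s.replace('    cv2.imwrite("pics/last','    pm=np.mean([q[5:8] for q in out],0); ym=np.mean([q[8] for q in out])\n    for q in out: q[1],q[4]=lean(q[1],pm,ym)\n    cv2.imwrite("pics/last')
open("m.py","w").write(s)
import json;json.dump([18.375,-.025,-.105,-.002],open("prior.json","w"))
E
python3 ctl.py "[3,6,10,12,12,10,6,3]" 0
```

```text
T meas [ 0.0002 -0.007  -0.0132 -0.0199] roll -0.0021405249760716345 pred [-0.025 -0.105] est [-0.0259 -0.1322] 
clock 18.375 area 142.76 off 0.25992742248431255 piv [608.1121  -5.4918 153.9435] yaw -0.10179267270020631 gap 29.677047682211082
ax [0.64, 0.18, -0.04, -0.13, -0.16, -0.16, -0.15, -0.14] 
dy [-0.27, -0.21, -0.24, -0.26, -0.25, -0.2, -0.1, -0.03] 
T [-0.0398 -0.0479 -0.0487 -0.0439 -0.0358 -0.0268 -0.0193 -0.0134] 
R [0.1096 0.141  0.134  0.1113 0.0834 0.0555 0.0293 0.0048] end [-0.0134  0.0299  0.0048]
```

>>> {"op": "jog_arm", "data": {
  "commands": [
    {"dx": -0.05,"dy": -0.26,"dz": 0,"ax": 0.6,"ay": 0,"az": 0,"gripper": 1},
    {"dx": -0.12,"dy": -0.2,"dz": -0.02,"ax": 0.17,"ay": 0,"az": 0,"gripper": 1},
    {"dx": -0.15,"dy": -0.24,"dz": -0.02,"ax": -0.04,"ay": 0,"az": 0,"gripper": 1},
    {"dx": -0.15,"dy": -0.26,"dz": -0.02,"ax": -0.13,"ay": 0,"az": 0,"gripper": 1},
    {"dx": -0.15,"dy": -0.25,"dz": 0,"ax": -0.15,"ay": 0,"az": 0,"gripper": 1},
    {"dx": -0.15,"dy": -0.2,"dz": 0,"ax": -0.15,"ay": 0,"az": 0,"gripper": 1},
    {"dx": -0.1,"dy": -0.1,"dz": 0,"ax": -0.14,"ay": 0,"az": 0,"gripper": 1},
    {"dx": -0.05,"dy": -0.03,"dz": 0,"ax": -0.14,"ay": 0,"az": 0,"gripper": 1}
  ],
  "squeeze": 40
}}

```text
clock: 19.38
eef_pos: [438.0, 74.0, 90.4]
eef_rot: [3.137, -0.001, -0.1]
wrist_force: [-0.2, -0.0, -7.8]
finger_gap: 30.1
finger_force: 40.0
```

```bash
python3 ctl.py "[0,0,0,0,0,0]" 5
```

```text
T meas [-0.0356 -0.0377 -0.0387 -0.0391 -0.0401] roll -0.003294917169531386 pred [-0.0064  0.0266] est [-0.0407 -0.0287] 
clock 19.625 area 143.51999999999998 off 0.1601888118306446 piv [577.5993  59.5935 161.2836] yaw -0.10029961744157956 gap 29.546939070485205
ax [0.52, 0.12, -0.07, -0.16, -0.19, -0.19] 
dy [-0.16, -0.04, 0.02, 0.05, 0.06, 0.06] 
T [-0.0442 -0.0453 -0.0434 -0.0389 -0.0332 -0.0275] 
R [0.0875 0.1084 0.0962 0.0683 0.0351 0.0019] end [-0.0275  0.0411  0.0019]
```

>>> {"op": "jog_arm", "data": {
  "commands": [
    {"dx": 0,"dy": -0.16,"dz": 0,"ax": 0.52,"ay": 0,"az": 0,"gripper": 1},
    {"dx": 0,"dy": -0.04,"dz": 0,"ax": 0.12,"ay": 0,"az": 0,"gripper": 1},
    {"dx": 0,"dy": 0.02,"dz": 0,"ax": -0.07,"ay": 0,"az": 0,"gripper": 1},
    {"dx": 0,"dy": 0.05,"dz": 0,"ax": -0.16,"ay": 0,"az": 0,"gripper": 1},
    {"dx": 0,"dy": 0.06,"dz": 0,"ax": -0.19,"ay": 0,"az": 0,"gripper": 1},
    {"dx": 0,"dy": 0.06,"dz": 0,"ax": -0.19,"ay": 0,"az": 0,"gripper": 1}
  ],
  "squeeze": 40
}}

```text
clock: 20.38
eef_pos: [438.4, 73.7, 89.8]
eef_rot: [-3.141, -0.0, -0.1]
wrist_force: [-0.5, 0.4, -8.3]
finger_gap: 29.7
finger_force: 40.0
```

```bash
python3 ctl.py "[4,7,10,12,12,10,7,4]" 5
```

```text
T meas [-0.062  -0.0645 -0.0681 -0.0709 -0.0733] roll 0.001391217902017635 pred [-0.0193  0.0256] est [-0.0752 -0.0693] 
clock 20.625 area 143.36 off 0.2749480821540567 piv [577.6022  59.8043 160.7925] yaw -0.10009437169184034 gap 30.138299820186393
ax [0.74, 0.18, -0.07, -0.18, -0.2, -0.19, -0.16, -0.12] 
dy [-0.33, -0.23, -0.23, -0.24, -0.24, -0.19, -0.13, -0.06] 
T [-0.0813 -0.0826 -0.0778 -0.0681 -0.056  -0.0439 -0.0336 -0.026 ] 
R [0.1305 0.162  0.1497 0.1183 0.0834 0.0503 0.0223 0.0014] end [-0.026   0.0353  0.0014]
```

```bash
sed -i 's/(e@e),/(e@e)-.008,/' m.py
python3 - <<'E'
import json,numpy as np
o=np.load("o.npy"); o[:,1]-=.008; np.save("o.npy",o); json.dump([20.625,-.082,-.075,.0014],open("prior.json","w"))
E
python3 ctl.py "[10,14,14,12,10,6]" 0
```

```text
T meas [-0.07   -0.0725 -0.0761 -0.0789 -0.0813] roll 0.001391217902017635 pred [-0.082 -0.075] est [-0.086  -0.0898] 
clock 20.625 area 143.36 off 0.2749480821540567 piv [577.6022  59.8043 160.7925] yaw -0.10009437169184034 gap 30.138299820186393
ax [0.86, 0.35, -0.08, -0.28, -0.37, -0.44] 
dy [-0.52, -0.46, -0.33, -0.21, -0.14, -0.01] 
T [-0.0906 -0.0889 -0.0809 -0.0686 -0.054  -0.0411] 
R [0.1515 0.2126 0.1986 0.1497 0.0852 0.0084] end [-0.0411  0.0664  0.0084]
```

>>> {"op": "jog_arm", "data": {
  "commands": [
    {"dx": -0.05,"dy": -0.52,"dz": 0,"ax": 0.86,"ay": 0,"az": 0,"gripper": 1},
    {"dx": -0.05,"dy": -0.46,"dz": 0,"ax": 0.35,"ay": 0,"az": 0,"gripper": 1},
    {"dx": -0.05,"dy": -0.33,"dz": 0,"ax": -0.08,"ay": 0,"az": 0,"gripper": 1},
    {"dx": -0.05,"dy": -0.21,"dz": 0,"ax": -0.28,"ay": 0,"az": 0,"gripper": 1},
    {"dx": -0.05,"dy": -0.14,"dz": 0,"ax": -0.37,"ay": 0,"az": 0,"gripper": 1},
    {"dx": -0.05,"dy": -0.01,"dz": 0,"ax": -0.44,"ay": 0,"az": 0,"gripper": 1}
  ],
  "squeeze": 40
}}

```text
clock: 21.38
eef_pos: [433.1, 140.7, 98.2]
eef_rot: [-3.133, -0.001, -0.101]
wrist_force: [0.5, -0.1, -8.0]
finger_gap: 29.4
finger_force: 40.0
```

```bash
python3 ctl.py "[0,0,0,0,0]" 4
```

```text
T meas [-0.0238 -0.022  -0.0196 -0.0139] roll 0.00854382736708218 pred [-0.0295  0.051 ] est [-0.0125  0.0573] 
clock 21.575 area 142.76 off 0.1779651390644406 piv [572.1832 126.4744 168.9376] yaw -0.09940737563412871 gap 29.763503343797755
ax [-0.23, -0.07, 0.02, 0.08, 0.13] 
dy [0.07, 0.02, -0.01, -0.02, -0.04] 
T [-0.0059 -0.0011  0.0014  0.0022  0.0021] 
R [-0.0316 -0.0438 -0.0403 -0.0264 -0.0037] end [ 0.0021 -0.0024 -0.0037]
```

>>> {"op": "jog_arm", "data": {
  "commands": [
    {"dx": 0,"dy": 0.07,"dz": 0.05,"ax": -0.23,"ay": 0,"az": 0,"gripper": 1},
    {"dx": 0,"dy": 0.02,"dz": 0.05,"ax": -0.07,"ay": 0,"az": 0,"gripper": 1},
    {"dx": 0,"dy": -0.01,"dz": 0.05,"ax": 0.02,"ay": 0,"az": 0,"gripper": 1},
    {"dx": 0,"dy": -0.02,"dz": 0.05,"ax": 0.08,"ay": 0,"az": 0,"gripper": 1},
    {"dx": 0,"dy": -0.04,"dz": 0.05,"ax": 0.13,"ay": 0,"az": 0,"gripper": 1}
  ],
  "squeeze": 40
}}

```text
clock: 22.2
eef_pos: [432.9, 139.7, 87.8]
eef_rot: [-3.141, 0.0, -0.101]
wrist_force: [0.2, 0.2, -8.1]
finger_gap: 30.1
finger_force: 40.0
```

```bash
python3 ctl.py "[5,9,11,11,9,5]" 4; python3 -c "
import json;json.dump(json.load(open('pred.json')),open('predA.json','w'))"; python3 ctl.py "[0,0,0,0,0]" 0
```

```text
T meas [0.0229 0.0259 0.0298 0.0321] roll -0.00018149958489128653 pred [ 0.0015 -0.0037] est [0.0332 0.0524] 
clock 22.400000000000002 area 144.48000000000002 off 0.13705721146340313 piv [572.1965 125.3675 158.8752] yaw -0.10118241221031754 gap 29.802267381518032
ax [-0.73, -0.16, 0.11, 0.23, 0.27, 0.26] 
dy [0.1, -0.18, -0.31, -0.35, -0.31, -0.21] 
T [0.0424 0.0498 0.0534 0.0532 0.0496 0.0436] 
R [-0.1276 -0.1555 -0.1363 -0.0962 -0.049  -0.0037] end [ 0.0436 -0.0682 -0.0037]
T meas [0.0229 0.0259 0.0298 0.0321] roll -0.00018149958489128653 pred [ 0.0015 -0.0037] est [0.0332 0.0524] 
clock 22.400000000000002 area 144.48000000000002 off 0.13705721146340313 piv [572.1965 125.3675 158.8752] yaw -0.10118241221031754 gap 29.802267381518032
ax [-0.62, -0.13, 0.12, 0.25, 0.34] 
dy [0.19, 0.04, -0.04, -0.08, -0.11] 
T [0.0392 0.0417 0.0398 0.0347 0.0285] 
R [-0.1084 -0.1311 -0.1101 -0.0665 -0.0072] end [ 0.0285 -0.0469 -0.0072]
```

>>> {"op": "jog_arm", "data": {
  "commands": [
    {"dx": 0,"dy": 0.2,"dz": 0,"ax": -0.64,"ay": 0,"az": 0,"gripper": 1},
    {"dx": 0,"dy": 0.04,"dz": 0,"ax": -0.13,"ay": 0,"az": 0,"gripper": 1},
    {"dx": 0,"dy": -0.04,"dz": 0,"ax": 0.12,"ay": 0,"az": 0,"gripper": 1},
    {"dx": 0,"dy": -0.08,"dz": 0,"ax": 0.25,"ay": 0,"az": 0,"gripper": 1},
    {"dx": 0,"dy": -0.11,"dz": 0,"ax": 0.34,"ay": 0,"az": 0,"gripper": 1}
  ],
  "squeeze": 40
}}

```text
clock: 23.02
eef_pos: [433.0, 139.5, 87.3]
eef_rot: [3.134, -0.0, -0.101]
wrist_force: [0.3, 0.3, -8.8]
finger_gap: 29.8
finger_force: 40.0
```

```bash
sed -i 's/(e@e)-.008,/(e@e)-.004,/' m.py; python3 ctl.py "[0,0,0,0,0]" 4; cp pred.json predA.json; python3 ctl.py "[5,9,11,11,9,5]" 0
```

```text
T meas [0.0337 0.0332 0.0346 0.0331] roll -0.008397350862316855 pred [ 0.0202 -0.0372] est [ 0.0325 -0.0034] 
clock 23.225 area 144.88 off 0.17361413587576663 piv [572.2862 125.3125 158.4221] yaw -0.10177604809233932 gap 29.743418883122093
ax [-0.27, -0.04, 0.07, 0.12, 0.14] 
dy [0.08, 0.01, -0.02, -0.04, -0.04] 
T [0.032  0.0303 0.027  0.0227 0.0182] 
R [-0.0555 -0.0625 -0.0503 -0.0293 -0.0049] end [ 0.0182 -0.0341 -0.0049]
T meas [0.0337 0.0332 0.0346 0.0331] roll -0.008397350862316855 pred [ 0.0202 -0.0372] est [ 0.0325 -0.0034] 
clock 23.225 area 144.88 off 0.17361413587576663 piv [572.2862 125.3125 158.4221] yaw -0.10177604809233932 gap 29.743418883122093
ax [-0.42, -0.07, 0.09, 0.15, 0.16, 0.13] 
dy [0.01, -0.2, -0.3, -0.32, -0.27, -0.17] 
T [0.0351 0.0379 0.0394 0.0391 0.0369 0.0327] 
R [-0.0817 -0.0939 -0.0782 -0.052  -0.0241 -0.0014] end [ 0.0327 -0.0551 -0.0014]
```

>>> {"op": "jog_arm", "data": {
  "commands": [
    {"dx": -0.02,"dy": 0.01,"dz": 0,"ax": -0.42,"ay": 0,"az": 0,"gripper": 1},
    {"dx": -0.02,"dy": -0.2,"dz": 0,"ax": -0.07,"ay": 0,"az": 0,"gripper": 1},
    {"dx": -0.02,"dy": -0.3,"dz": 0,"ax": 0.09,"ay": 0,"az": 0,"gripper": 1},
    {"dx": -0.02,"dy": -0.32,"dz": 0,"ax": 0.15,"ay": 0,"az": 0,"gripper": 1},
    {"dx": -0.02,"dy": -0.27,"dz": 0,"ax": 0.16,"ay": 0,"az": 0,"gripper": 1},
    {"dx": -0.02,"dy": -0.17,"dz": 0,"ax": 0.13,"ay": 0,"az": 0,"gripper": 1}
  ],
  "squeeze": 40
}}

```text
clock: 23.98
eef_pos: [433.1, 189.8, 83.5]
eef_rot: [3.138, 0.0, -0.101]
wrist_force: [-0.6, 0.4, -7.8]
finger_gap: 29.8
finger_force: 40.0
```

```bash
python3 ctl.py "[0,0,0,0,0]" 4
python3 - <<'E'
from h import *; import cv2
im=cv2.imread("pics/top0.png").astype(np.float32).min(2)
c,s=np.cos(-.13),np.sin(-.13)
pts=[]
for lx in (-16,-10,-4,2,8,12):
    y=np.arange(-22,22.1,.5); w=np.array([[661+c*lx-s*v,168.6+s*lx+c*v,230] for v in y]); p=proj("top",w).astype(np.float32)
    q=cv2.remap(im,p[:,0].reshape(1,-1).copy(),p[:,1].reshape(1,-1).copy(),cv2.INTER_CUBIC)[0]
    g=np.clip(170-q,0,None)*(abs(y)<18); print(lx,"gap centre",round(float((g*y).sum()/g.sum()),2),q[::6].astype(int).tolist())
for ly in(0,):
    x=np.arange(-10,40,2.); w=np.array([[661+c*v,168.6+s*v,230] for v in x]); p=proj("top",w).astype(np.float32)
    print(list(zip(x.tolist(),cv2.remap(im,p[:,0].reshape(1,-1).copy(),p[:,1].reshape(1,-1).copy(),cv2.INTER_CUBIC)[0].astype(int).tolist())))
E
```

```text
T meas [ 0.0038 -0.0019 -0.0044 -0.0079] roll -0.0037502877491961545 pred [ 0.0233 -0.0397] est [-0.0105 -0.0664] 
clock 24.175 area 139.36 off 0.12338385035800192 piv [572.4096 175.4312 154.5658] yaw -0.10078424265818778 gap 29.4895071902358
ax [0.49, 0.11, -0.08, -0.19, -0.27] 
dy [-0.15, -0.03, 0.02, 0.06, 0.08] 
T [-0.0181 -0.0225 -0.0231 -0.0208 -0.0172] 
R [0.0818 0.101  0.087  0.0538 0.0067] end [-0.0172  0.0278  0.0067]
-16 gap centre 1.59 [171, 213, 228, 229, 197, 141, 81, 44, 37, 50, 92, 159, 212, 231, 225]
-10 gap centre 1.69 [137, 194, 224, 231, 203, 145, 86, 47, 39, 47, 96, 163, 213, 230, 222]
-4 gap centre 1.92 [135, 193, 226, 231, 210, 156, 97, 52, 35, 53, 101, 160, 210, 228, 226]
2 gap centre 1.79 [146, 201, 228, 226, 208, 158, 99, 50, 33, 55, 105, 167, 212, 229, 220]
8 gap centre 1.64 [146, 204, 227, 230, 203, 148, 85, 44, 37, 47, 98, 165, 214, 232, 222]
12 gap centre 1.84 [140, 198, 225, 231, 204, 147, 94, 65, 51, 56, 97, 162, 214, 230, 222]
[(-10.0, 39), (-8.0, 41), (-6.0, 42), (-4.0, 43), (-2.0, 42), (0.0, 41), (2.0, 42), (4.0, 43), (6.0, 41), (8.0, 39), (10.0, 39), (12.0, 56), (14.0, 83), (16.0, 125), (18.0, 166), (20.0, 204), (22.0, 227), (24.0, 231), (26.0, 232), (28.0, 231), (30.0, 231), (32.0, 231), (34.0, 231), (36.0, 230), (38.0, 230)]
```

>>> {"op": "jog_arm", "data": {
  "commands": [
    {"dx": 0.3,"dy": -0.17,"dz": 0,"ax": 0.49,"ay": 0,"az": 0,"gripper": 1},
    {"dx": 0.5,"dy": -0.05,"dz": 0,"ax": 0.11,"ay": 0,"az": 0,"gripper": 1},
    {"dx": 0.55,"dy": 0,"dz": 0,"ax": -0.08,"ay": 0,"az": 0,"gripper": 1},
    {"dx": 0.5,"dy": 0.04,"dz": 0,"ax": -0.19,"ay": 0,"az": 0,"gripper": 1},
    {"dx": 0.35,"dy": 0.06,"dz": 0,"ax": -0.27,"ay": 0,"az": 0,"gripper": 1}
  ],
  "squeeze": 40
}}

```text
clock: 24.8
eef_pos: [521.9, 184.5, 83.3]
eef_rot: [-3.138, 0.0, -0.102]
wrist_force: [0.1, 0.2, -7.7]
finger_gap: 29.8
finger_force: 40.0
```

```bash
python3 ctl.py "[0,0,0,0,0]" 4; python3 -c "
from cell import manip;s=manip.read_state();print(s['eef_pos'],s['wrist_force'])"
```

```text
T meas [-0.0382 -0.0412 -0.0375 -0.0295] roll 0.0036300151272112757 pred [-0.0121  0.0235] est [-0.0301  0.0448] 
clock 25.0 area 131.96 off 0.490706933471852 piv [660.4312 170.6811 153.9713] yaw -0.10076106168581499 gap 29.683582418363684
ax [0.04, -0.01, -0.03, -0.02, -0.0] 
dy [-0.01, 0.0, 0.01, 0.01, 0.0] 
T [-0.025  -0.0206 -0.0167 -0.0134 -0.0107] 
R [0.0106 0.0089 0.0036 0.0001 0.0001] end [-0.0107  0.0193  0.0001]
[520.69248211 185.13712868  83.06508315] [-0.89599601 -0.53764124 -8.6846948 ]
```

>>> {"op": "jog_arm", "data": {
  "commands": [
    {"dx": 0,"dy": 0,"dz": 0.12,"ax": -0.02,"ay": 0,"az": 0,"gripper": 1},
    {"dx": 0,"dy": 0,"dz": 0.17,"ax": 0,"ay": 0,"az": 0,"gripper": 1},
    {"dx": 0,"dy": 0,"dz": 0.17,"ax": 0,"ay": 0,"az": 0,"gripper": 1},
    {"dx": 0,"dy": 0,"dz": 0.17,"ax": 0,"ay": 0,"az": 0,"gripper": 1},
    {"dx": 0,"dy": 0,"dz": 0.12,"ax": 0,"ay": 0,"az": 0,"gripper": 1},
    {"dx": 0,"dy": 0,"dz": 0.07,"ax": 0,"ay": 0,"az": 0,"gripper": 1},
    {"dx": 0,"dy": 0,"dz": 0.04,"ax": 0,"ay": 0,"az": 0,"gripper": 1},
    {"dx": 0,"dy": 0,"dz": 0,"ax": 0,"ay": 0,"az": 0,"gripper": 1}
  ],
  "squeeze": 40
}}

```text
clock: 26.0
eef_pos: [521.2, 185.3, 49.0]
eef_rot: [-3.14, -0.0, -0.101]
wrist_force: [-0.6, -0.1, -8.9]
finger_gap: 29.9
finger_force: 40.0
```

```bash
python3 ctl.py "[0,0,0,0,0]" 3; python3 -c "
from cell import manip;s=manip.read_state();print(s['eef_pos'],s['eef_rot'],s['wrist_force'],s['moment'])"
```

```text
T meas [0.0252 0.0242 0.0228] roll 0.0018155886371996881 pred [-0.0038  0.009 ] est [ 0.0225 -0.0103] 
clock 26.150000000000002 area 131.92000000000002 off 0.1871520942536939 piv [660.5244 171.0958 120.237 ] yaw -0.10066823254210622 gap 29.45737363103292
ax [-0.18, -0.03, 0.04, 0.07, 0.08] 
dy [0.06, 0.01, -0.01, -0.02, -0.02] 
T [0.0213 0.0197 0.0174 0.0146 0.0119] 
R [-0.0296 -0.0348 -0.0279 -0.0156 -0.0017] end [ 0.0119 -0.0204 -0.0017]
[521.27296287 185.29182317  49.21663072] [-3.13972936e+00 -3.28360694e-04 -1.00733638e-01] [ 1.07626846 -0.11275266 -8.13362135] [ 0.01624429  0.04877762 -0.04265359]
```

Just above the bench. I'll lower the last 3 mm in small steps.

>>> {"op": "jog_arm", "data": {
  "commands": [
    {"dx": 0,"dy": 0,"dz": 0.03,"ax": -0.01,"ay": 0,"az": 0,"gripper": 1},
    {"dx": 0,"dy": 0,"dz": 0.02,"ax": 0,"ay": 0,"az": 0,"gripper": 1},
    {"dx": 0,"dy": 0,"dz": 0.015,"ax": 0,"ay": 0,"az": 0,"gripper": 1},
    {"dx": 0,"dy": 0,"dz": 0,"ax": 0,"ay": 0,"az": 0,"gripper": 1}
  ],
  "squeeze": 40
}}

```text
clock: 26.65
eef_pos: [521.2, 185.3, 46.4]
eef_rot: [3.142, -0.0, -0.101]
wrist_force: [0.2, -0.2, -8.7]
finger_gap: 29.4
finger_force: 40.0
```

```bash
python3 -c "
from cell import manip;s=manip.read_state();print(s['clock'],s['eef_pos'],s['eef_rot'],s['wrist_force'],s['moment'])"
```

```text
26.65 [521.1866855  185.25002523  46.41438233] [ 3.14158126e+00 -1.59852698e-05 -1.00703712e-01] [ 0.16582845 -0.15916198 -8.66015086] [-0.02409256  0.0389843   0.06087955]
```

>>> {"op": "jog_arm", "data": {
  "commands": [
    {"dx": 0,"dy": 0,"dz": 0.015,"ax": 0,"ay": 0,"az": 0,"gripper": 1},
    {"dx": 0,"dy": 0,"dz": 0.015,"ax": 0,"ay": 0,"az": 0,"gripper": 1},
    {"dx": 0,"dy": 0,"dz": 0,"ax": 0,"ay": 0,"az": 0,"gripper": 1}
  ],
  "squeeze": 40
}}

```text
clock: 27.02
eef_pos: [521.3, 185.3, 46.3]
eef_rot: [-3.141, -0.0, -0.101]
wrist_force: [-6.5, -3.7, 7.1]
finger_gap: 30.0
finger_force: 40.0
```

>>> {"op": "jog_arm", "data": {
  "commands": [
    {"dx": 0,"dy": 0,"dz": -0.01,"ax": 0,"ay": 0,"az": 0,"gripper": 1},
    {"dx": 0,"dy": 0,"dz": 0,"ax": 0,"ay": 0,"az": 0,"gripper": 1},
    {"dx": 0,"dy": 0,"dz": 0,"ax": 0,"ay": 0,"az": 0,"gripper": 0.63},
    {"dx": 0,"dy": 0,"dz": 0,"ax": 0,"ay": 0,"az": 0,"gripper": 0.55},
    {"dx": 0,"dy": 0,"dz": 0,"ax": 0,"ay": 0,"az": 0,"gripper": 0.4},
    {"dx": 0,"dy": 0,"dz": 0,"ax": 0,"ay": 0,"az": 0,"gripper": 0.3},
    {"dx": 0,"dy": 0,"dz": 0,"ax": 0,"ay": 0,"az": 0,"gripper": 0.2}
  ],
  "squeeze": 6
}}

```text
clock: 27.9
eef_pos: [521.2, 185.3, 45.6]
eef_rot: [-3.142, -0.0, -0.101]
wrist_force: [-0.2, -0.6, -0.7]
finger_gap: 68.5
finger_force: 0.0
```

Run:
```python
from m import *
o,s=measure(3);np.set_printoptions(precision=4,suppress=True);print(o[:,:5],s["finger_gap"],s["wrist_force"])
from cell import cams
im=cams.camera("scene")["image"][:,:,::-1]; cv2.imwrite("pics/s9.png",cv2.resize(im[150:330,170:360],None,fx=3.2,fy=3.2,interpolation=cv2.INTER_CUBIC))
```

```text
[[ 27.9      0.041    0.     132.08     0.1769]
 [ 27.95     0.0411   0.     131.96     0.19  ]
 [ 28.       0.0409   0.     132.16     0.1922]] 74.54741631089102 [-0.8646 -0.0985 -0.0061]
```

View pics/s9.png

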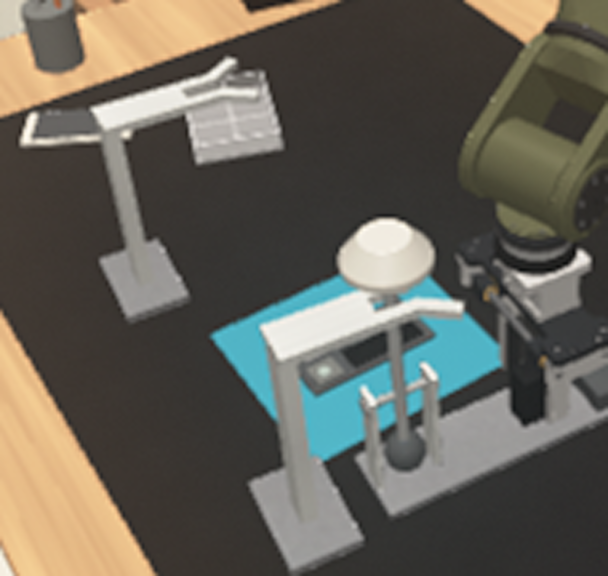

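The lamp stands on the bench with its stem in fork B at about (390,310) in the crop, leaning steadily at 0.04 rad. The fingers are off the block, so I'll retreat straight up.

>>> {"op": "jog_arm", "data": {
  "commands": [
    {"dx": 0,"dy": 0,"dz": 0,"ax": 0,"ay": 0,"az": 0,"gripper": 0},
    {"dx": 0,"dy": 0,"dz": 0,"ax": 0,"ay": 0,"az": 0,"gripper": 0},
    {"dx": 0,"dy": 0,"dz": -0.3,"ax": 0,"ay": 0,"az": 0,"gripper": 0},
    {"dx": -0.1,"dy": 0,"dz": -0.5,"ax": 0,"ay": 0,"az": 0,"gripper": 0},
    {"dx": -0.1,"dy": 0,"dz": -0.6,"ax": 0,"ay": 0,"az": 0,"gripper": 0},
    {"dx": -0.1,"dy": 0,"dz": -0.6,"ax": 0,"ay": 0,"az": 0,"gripper": 0},
    {"dx": -0.2,"dy": 0,"dz": -0.6,"ax": 0,"ay": 0,"az": 0,"gripper": 0},
    {"dx": 0,"dy": 0,"dz": -0.3,"ax": 0,"ay": 0,"az": 0,"gripper": 0},
    {"dx": 0,"dy": 0,"dz": 0,"ax": 0,"ay": 0,"az": 0,"gripper": 0}
  ]
}}

```text
clock: 29.22
eef_pos: [501.7, 187.4, 162.7]
eef_rot: [-3.141, -0.002, -0.101]
wrist_force: [-0.3, 0.6, 0.1]
finger_gap: 94.3
finger_force: 0.0
```

Run:
```python
from m import *
from cell import cams,manip,job
px=shade(cams.camera("top")["image"],proj("top",[660.5,171,115+180])[0]); print(px, lean(px[0],np.array([660.5,171,115.]),-.1))
s=manip.read_state();print(s["clock"],s["eef_pos"],s["wrist_force"],s["qd"])
print(job.sign_off())
```

```text
(array([286.48954862, 117.52681006]), 132.04) (np.float64(0.04120509861664105), np.float64(0.09888607639336186))
29.275 [501.34681508 187.24534175 161.66181009] [ 0.2970493   0.65588978 -0.28042342] [-0.00114832  0.0218782   0.01276493 -0.0007652  -0.0042996  -0.00018452]
the job is handed in; nothing more can be done
None
```

The lamp stands released in stand B with its stem in the fork, leaning about 0.04 rad, after being held balanced over the phone for over 7 s (largest lean about 0.08 rad); I handed the job in at 29 s, and it returned no verdict.

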